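# Fill the onyx jar through its funnel

## Task

Pick up the scoop that holds the three round stones, tip the stones through the wide funnel so that all three end up inside the glass jar under it, then set the scoop back down upright, standing flat on the table. Leave the jar standing upright.

Things in the scene. Friction and masses are not known exactly. Their poses are not given: they have to be found in the camera images.
- scoop_grip (a point): Aluminium trough, upright wooden handle (18 mm in y, 24 in x) at its back; holds the stones (its twin is empty). Point: on the handle axis, 85 mm above the flat underside, 25 below its top. z up; pouring lip 105 mm to -x, 61 below; underside x -105..12, y +-29 mm; walls 48 mm high, 50 apart inside. Floor rises 11 deg to the lip: stones roll out when it is tipped lip-down 40-45 deg. 0.14 kg
- jar: Narrow glass jar (60 mm outside, 52 inside) on a round 92 mm onyx foot, a wide steel funnel fixed in its mouth (a like jar has no funnel); 0.9 kg, loose. Origin: centre of underside, z up. Inner floor 17 mm up; funnel throat 46 mm wide at 107 mm; cone up to 143 mm, then an upright collar to the rim at 165 mm, 125 mm outside, 119 inside.
- stone1_center (a point): one of three round polished honey-coloured onyx stones, 20 mm diameter, 12 g, which start in the back of the scoop's trough; the point is its centre
- stone2_center (a point): one of three round polished honey-coloured onyx stones, 20 mm diameter, 12 g, which start in the back of the scoop's trough; the point is its centre
- stone3_center (a point): one of three round polished honey-coloured onyx stones, 20 mm diameter, 12 g, which start in the back of the scoop's trough; the point is its centre

How it is judged:
By the outcome, as a careful person would: the job done as asked, in the order asked, and still so for the second after the job is handed in, with the robot touching nothing.
It also fails if it takes over 53 s, if anything falls off the work surface, if the arm or the gripper's body presses on something with over 40 N, if the wrist force passes 120 N, or if a joint passes its speed limit or range.

## Robot

A 7-joint arm with a two-finger parallel gripper is mounted at the origin on the work surface. World frame = base frame: x ahead of the robot, y to its left, z up, the work surface at z = 0. Lengths are in mm, angles in rad, forces in N, time in s.
With the tool pointing down it reaches from about 425 to 925 mm from the base axis. Payload 6.8 kg.
Tool frame: the origin (TCP) lies midway between the tips of the shut fingers; the grasp point (between the pads) lies 19 mm behind it; y points along the fingers, x is the direction in which the jaws open and shut, and the axes are right-handed (so a half turn about y gives the same grasp; the last joint's range is limited). The gripper opens to 85 mm and grips with 20 to 120 N. Pads are 22 mm wide; open, the fingers measure 114 mm over their backs; the gripper's body (76 mm by 85 mm) begins 54 mm behind the grasp point. The pads swing forward as they close: fully open they stand 13 mm farther back than shut.
Start: joints at [-1.308, 0.477, 0.022, 1.555, -0.011, 1.109, -0.083], TCP at [244.591, 629.144, 231.308] pointing down, gripper open.
Joint ranges: [-2.96, 2.96], [-0.34, 2.1], [-1.41, 1.46], [0.24, 2.44], [-1.37, 4.51], [0.17, 1.92], [-2.96, 2.96]. Speed limits (rad/s): [2.39, 2.39, 3.14, 3.14, 3.14, 3.14, 3.14].

## Interface

Orientations are given as a unit quaternion [w, x, y, z].
In Python, from cell import ctrl gives the robot as it stands. The module is installed in compiled form; this text tells all that it offers.
- The arm moves only by the tool servo_tool, never from a script. Its argument "commands" is one flat list of numbers, 5 for each row, row after row: the shift along the tool's x, y, z in mm, then the turn about the tool's y in rad, then the opening, from -1 (shut) to 1 (fully open). A call has 1 to 10 rows; each row shifts and turns the commanded pose from where the row before left it, along the tool's axes as they then stand; what a row does not reach is not made up. A row lasts 1/10 s, in which the tool goes at most 50 mm and 8.59 degrees, less where a joint would pass 70% of its speed; a pose out of reach is approached as far as the arm can. A call is refused whole if a number of a shift passes 50 or a number of a turn 0.15, either way. A call with a gripper value outside its range is refused whole. The fingers move at their own pace and stop on an object; "squeeze" is the grip in N (left out, the last holds). Time passes only in rows, so rows that do not move let the fingers close. It gives the time, the measured TCP pose, the force and the opening at its end, in the units of the state.
- ctrl.read_state(): the state, without advancing time (a new reading comes with each control period).
- ctrl.snapshot(name): name is "scene" or "side" or "wrist"; returns a dict with "frame" (400x640x3 uint8, red, green, blue), "depth" (400x640 float32, mm along the optical axis (not along the pixel's ray), 0 where there is no reading), "K" (3x3 intrinsics, pixels), "dist" ([k1, k2, p1, p2, k3] as OpenCV has them; the pictures are not rectified), "R" (3x3) and "t" (3): a world point X has camera coordinates R X + t. Camera axes: x right, y down, z forward; pixel columns grow to the right and rows downward; lengths in mm; the calibration is good to about 2 mm. A picture is of the moment at which its call begins.
- ctrl.close_job(): hands the job in, once; it reports no verdict.
The state is a dict: "clock": time; "joints": joint angles; "qvel": joint speeds; "tau": joint torques, N m; "eef_pos": TCP position; "orientation": TCP orientation; "wrist_force": force on the tool from outside, world axes, zero at the start; "wrist_torque": the same for the moment, N m; "gripper_width": finger opening in mm.
Only numpy, scipy, OpenCV 4.12 (cv2) and the standard library are available. Lean on these libraries where they do the work, as an engineer would, in place of code of your own. Each camera call takes 0.05 s, during which the arm holds its last target.

## Working session

There is one attempt and no reset: what is moved stays moved. The work goes in short steps, Python scripts to look and compute and a tool call to move; the robot and the scene stay as the last step left them, time stands still between calls to the robot, and variables do not carry over. Pictures are saved under pics/ and viewed, and the job is handed in when it is done.

Besides the shell and the picture viewer there is one more tool, called after "Call:" as name(argument=value, ...) on one line, values as JSON. servo_tool: Moves the arm, as the interface text tells. Its arguments: {"type":"object","properties":{"commands":{"type":"array","items":{"type":"number"}},"squeeze":{"type":"number"}},"required":["commands"]}

```bash
mkdir -p pics; python3 - <<'E'
from cell import ctrl
import cv2,numpy as np
s=ctrl.read_state();print({k:np.round(v,3).tolist() for k,v in s.items()})
for n in("scene","side","wrist"):
    d=ctrl.snapshot(n);cv2.imwrite(f"pics/{n}0.png",d["frame"][:,:,::-1]);np.savez(f"{n}0.npz",**d)
    print(n,np.round(d["K"],1).tolist(),d["dist"],np.round(-d["R"].T@d["t"]),np.round(d["R"],2).tolist())
E
```

```text
{'clock': 0.0, 'joints': [-1.308, 0.478, 0.022, 1.556, -0.011, 1.109, -0.083], 'qvel': [-0.001, -0.0, -0.001, -0.002, -0.001, 0.001, 0.0], 'tau': [-0.0, -59.645, 1.608, -28.119, 0.012, 0.009, 0.0], 'eef_pos': [244.403, 628.559, 230.303], 'orientation': [-0.583, 0.584, 0.399, -0.4], 'wrist_force': [0.217, 0.72, -0.563], 'wrist_torque': [0.009, -0.012, -0.013], 'gripper_width': 85.486}
scene [[393.7, 0.0, 321.7], [0.0, 393.7, 204.3], [0.0, 0.0, 1.0]] [-0.07941902  0.          0.          0.          0.        ] [846. 389. 724.] [[-0.85, 0.53, 0.01], [0.4, 0.66, -0.63], [-0.34, -0.53, -0.77]]
side [[386.1, 0.0, 313.1], [0.0, 386.1, 202.7], [0.0, 0.0, 1.0]] [-0.05997638  0.          0.          0.          0.        ] [ 178. -620.  593.] [[0.83, -0.56, -0.0], [-0.33, -0.48, -0.81], [0.45, 0.68, -0.58]]
wrist [[325.4, 0.0, 315.6], [0.0, 325.4, 202.4], [0.0, 0.0, 1.0]] [-0.05842722  0.          0.          0.          0.        ] [167. 659. 373.] [[0.36, 0.93, -0.0], [0.88, -0.34, 0.33], [0.3, -0.12, -0.95]]
```

View pics/scene0.png

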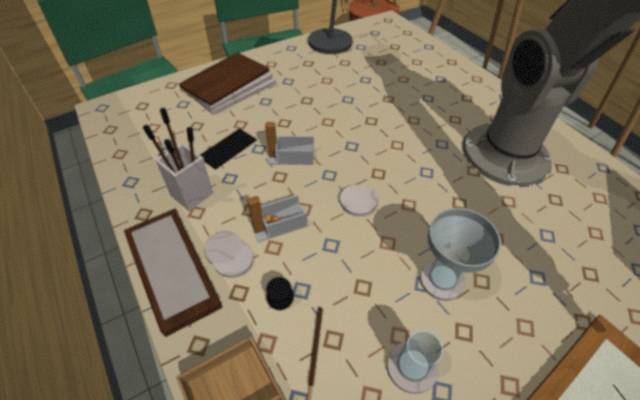

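View pics/side0.png

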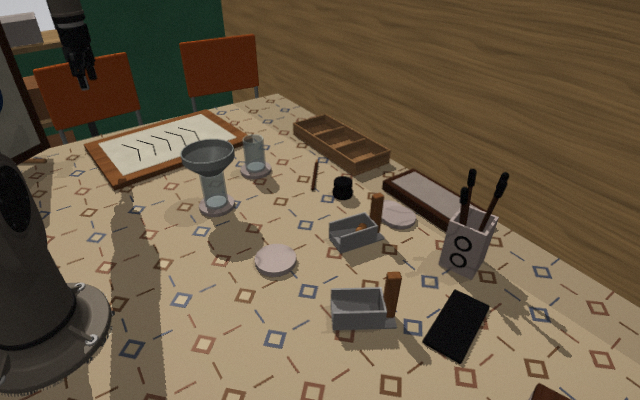

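View pics/wrist0.png

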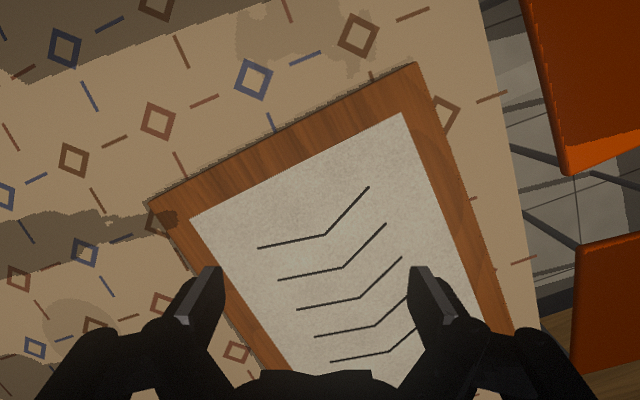

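The scene view shows the loaded scoop at about (278,216), with its handle at (256,213). The funnel jar is at (464,245) and the empty twin scoop at (292,148). The side view shows the loaded scoop at (357,232), handle at (376,210), and the jar at (212,175). Next I'll measure these with depth and colour.

```bash
cat > h.py <<'E'
import cv2,numpy as np
def cloud(d):
    h,w=d["depth"].shape
    v,u=np.mgrid[:h,:w]
    p=cv2.undistortPoints(np.stack([u,v],-1).reshape(-1,1,2).astype(np.float64),d["K"],d["dist"]).reshape(h,w,2)
    z=d["depth"].astype(float)
    c=np.dstack([p[...,0]*z,p[...,1]*z,z])
    X=(c-d["t"])@d["R"]
    X[z==0]=np.nan
    return X
def proj(d,X):
    return cv2.projectPoints(np.asarray(X,float).reshape(-1,1,3),cv2.Rodrigues(d["R"])[0],d["t"],d["K"],d["dist"])[0].reshape(-1,2)
def hsv(d): return cv2.cvtColor(d["frame"],cv2.COLOR_RGB2HSV)
E
python3 - <<'E'
from h import *
D={n:dict(np.load(n+"0.npz")) for n in("scene","side")}
for n,(x0,y0,x1,y1) in {"scene":(235,180,320,250),"side":(320,185,395,255)}.items():
    d=D[n]
    im=cv2.resize(d["frame"][y0:y1,x0:x1,::-1],None,fx=7,fy=7,interpolation=cv2.INTER_NEAREST);cv2.imwrite(f"pics/{n}_zoom.png",im)
    X=cloud(d)[y0:y1,x0:x1]; H=hsv(d)[y0:y1,x0:x1]
    wood=(H[...,0]<16)&(H[...,1]>140)&(X[...,2]>52)&(X[...,2]<125)
    w=X[wood]
    print(n,"handle",wood.sum(),np.nanpercentile(w,[2,50,98],axis=0).round(1).tolist())
    top=w[w[:,2]>105];print("top",len(top),top.mean(0) if len(top) else 0, np.ptp(top,axis=0) if len(top) else 0)
    tr=X[(H[...,1]<90)&(X[...,2]>43)&(X[...,2]<56)]
    print("walltop",len(tr)); 
    if len(tr)>5: print(cv2.minAreaRect(tr[:,:2].astype(np.float32)))
for n,(x0,y0,x1,y1) in {"scene":(415,195,515,305),"side":(170,130,245,220)}.items():
    X=cloud(D[n])[y0:y1,x0:x1]
    r=X[(X[...,2]>158)&(X[...,2]<173)]
    print(n,"rim",len(r),r.mean(0),cv2.minEnclosingCircle(r[:,:2].astype(np.float32)))
    A=np.c_[2*r[:,:2],np.ones(len(r))];s=np.linalg.lstsq(A,(r[:,:2]**2).sum(1),rcond=None)[0];print(s[:2],np.sqrt(s[2]+s[0]**2+s[1]**2))
E
```

```text
scene handle 175 [[680.5, -119.9, 55.3], [690.6, -108.2, 93.5], [700.1, -105.7, 112.1]]
top 56 [ 689.55595028 -113.23885774  109.69942323] [20.59215775 15.662518    6.76008526]
walltop 258
((643.3992919921875, -108.56696319580078), (61.48655319213867, 116.50623321533203), 81.41193389892578)
side handle 264 [[675.3, -127.0, 53.4], [680.1, -123.1, 86.3], [694.1, -109.2, 113.2]]
top 59 [ 684.01228212 -119.37817166  110.7035642 ] [20.79217984 17.11892654  9.04261324]
walltop 334
((648.8370361328125, -45.32984924316406), (202.5634765625, 99.07829284667969), 73.1436996459961)
scene rim 635 [422.58384705 198.24242788 163.21546397] ((422.5826416015625, 194.7214813232422), 63.46340560913086)
[423.43888628 195.19642646] 60.5499235668018
side rim 434 [420.4829127  187.84879591 163.37192991] ((422.0959777832031, 194.3002166748047), 64.28960418701172)
[421.83109882 193.58502025] 60.30010725652909
```

```bash
cd pics; python3 -c "
import cv2,numpy as np
a=cv2.imread('scene_zoom.png');b=cv2.imread('side_zoom.png');print(a.shape,b.shape)"
```

```text
(490, 595, 3) (490, 525, 3)
```

View pics/scene_zoom.png

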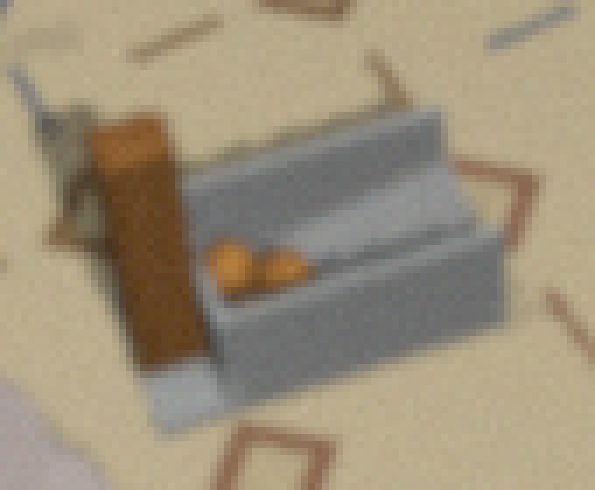

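View pics/side_zoom.png

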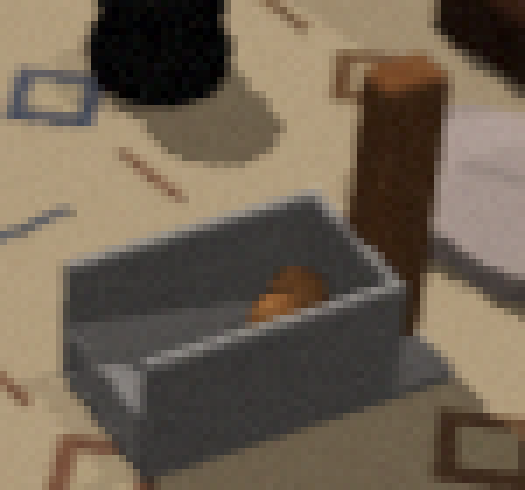

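```bash
python3 - <<'E'
from h import *
D={n:dict(np.load(n+"0.npz")) for n in("scene","side")}
for n,(x0,y0,x1,y1) in {"scene":(235,180,320,250),"side":(320,185,395,255)}.items():
    d=D[n];X=cloud(d)[y0:y1,x0:x1]; H=hsv(d)[y0:y1,x0:x1]
    m=(H[...,1]<100)&(X[...,2]>43)&(X[...,2]<52)&(X[...,0]>560)&(X[...,0]<672)&(X[...,1]<-60)&(X[...,1]>-160)
    P=X[m]; 
    for lo,hi in((-107,-60),(-160,-107)):
        q=P[(P[:,1]>lo)&(P[:,1]<hi)]
        # x range away from handle/back wall
        q=q[q[:,0]<660]
        if len(q)<8: continue
        for _ in range(3):
            a,b=np.polyfit(q[:,0],q[:,1],1);r=q[:,1]-a*q[:,0]-b;q=q[abs(r)<2*r.std()+.5]
        print(n,len(q),"slope deg",np.degrees(np.arctan(a)),"y at 640",a*640+b,"x",q[:,0].min(),q[:,0].max())
# rays of clicked corners
def ray(n,u,v,z):
    d=D[n];p=cv2.undistortPoints(np.array([[[u,v]]],float),d["K"],d["dist"])[0,0]
    c=-d["R"].T@d["t"];r=d["R"].T@np.r_[p,1];return c+r*(z-c[2])/r[2]
o=np.array([235,180]);s=np.array([320,185])
for nm,n,off,(a,b),z in[("lip far","scene",o,(440,110),48),("lip near","scene",o,(502,240),48),("back near","scene",o,(222,318),48),("back far","scene",o,(187,187),48),
 ("htopA","scene",o,(92,130),110),("htopB","scene",o,(165,118),110),("htopC","scene",o,(178,158),110),("htopD","scene",o,(106,170),110),
 ("lip L","side",s,(66,266),48),("lip R","side",s,(145,365),48),("back R","side",s,(402,285),48),("back L","side",s,(315,195),48),
 ("hA","side",s,(365,78),110),("hB","side",s,(395,57),110),("hC","side",s,(447,70),110),("hD","side",s,(425,92),110)]:
    u,v=np.array([a,b])/7-.5+off; print(nm,ray(n,u,v,z).round(1))
E
```

```text
scene 90 slope deg -9.540583219977648 y at 640 -80.30794098344626 x 589.9572909161494 658.5601386512875
scene 93 slope deg -8.817213193783639 y at 640 -134.6955844980654 x 581.8201859470827 659.7036410062591
side 97 slope deg -8.995105471052089 y at 640 -82.8175158690658 x 588.5324683899711 659.1824455866796
side 112 slope deg -9.186912393436595 y at 640 -137.5879921413611 x 578.7636745048776 659.4896959839352
lip far [ 581.1 -126.    48. ]
lip near [590.8 -69.8  48. ]
back near [678.7 -88.1  48. ]
back far [ 665.  -139.6   48. ]
htopA [ 695.8 -124.7  110. ]
htopB [ 675.6 -117.8  110. ]
htopC [ 679.  -102.1  110. ]
htopD [ 698.8 -108.9  110. ]
lip L [589.2 -70.9  48. ]
lip R [ 580.6 -124.4   48. ]
back R [ 672.6 -139.5   48. ]
back L [680.5 -86.9  48. ]
hA [ 676.2 -109.3  110. ]
hB [ 691.9 -105.8  110. ]
hC [ 700.7 -120.6  110. ]
hD [ 686.7 -125.8  110. ]
```

Measured:

| Quantity | Value |
|---|---|
| Jar centre | about (422.7, 194.4); fitted rim radius 60.4 and rim z about 163 agree with the description |
| Scoop handle axis | about (688.5, -115.3); top at z about 110, as expected |
| Scoop lip direction | about azimuth 170.9° |
| Stones | two visible in this scoop; the twin looks empty |

The tool can only turn about its vertical axis. So the tipping has to happen as a pivot about the jaw axis, with the pads on the handle's y faces.

Now moving over.

Call:
servo_tool(commands=[-30, 0, -38, 0, 1, -30, 0, -38, 0, 1, -30, 0, -38, 0, 1, -30, 0, -38, 0, 1, -30, 0, -38, 0, 1, -30, 0, -38, 0, 1, -30, 0, -38, 0, 1, -30, 0, -38, 0, 1, -30, 0, -38, 0, 1, -30, 0, -38, 0, 1], squeeze=60)

```text
clock: 1.15
eef_pos: [490.6, 209.9, 231.3]
orientation: [0.584, -0.584, -0.399, 0.399]
wrist_force: [0.7, 0.2, -1.0]
gripper_width: 85.3
```

Call:
servo_tool(commands=[-28, 0, -37, 0, 1, -28, 0, -37, 0, 1, -28, 0, -37, 0, 1, -28, 0, -37, 0, 1, -28, 0, -37, 0, 1, -28, 0, -37, 0, 1, -28, 0, -37, 0, 1, -28, 0, -37, 0, 1, 0, 0, 0, -0.1, 1, 0, 0, 0, -0.11, 1])

```text
clock: 2.15
eef_pos: [684.8, -106.6, 230.4]
orientation: [0.538, -0.538, -0.458, 0.459]
wrist_force: [-0.7, 0.6, 0.9]
gripper_width: 85.5
```

```bash
cat > st.py <<'E'
from cell import ctrl
import numpy as np
from scipy.spatial.transform import Rotation as R
def axes():
    s=ctrl.read_state();q=s["orientation"];M=R.from_quat([q[1],q[2],q[3],q[0]]).as_matrix()
    return s,M
def show(target=None):
    s,M=axes();p=np.array(s["eef_pos"])
    print("t",s["clock"],"p",p.round(1),"x az",np.degrees(np.arctan2(M[1,0],M[0,0])).round(2),"tilt",M[:,1].round(3),"j",np.round(s["joints"],2),"F",np.round(s["wrist_force"],1),"T",np.round(s["wrist_torque"],3),"w",round(s["gripper_width"],1))
    if target is not None: print("tool delta",(M.T@(np.array(target)-p)).round(1))
E
python3 - <<'E'
from st import *
show([688.5,-115.3,66])
import cv2
d=ctrl.snapshot("wrist");cv2.imwrite("pics/w1.png",d["frame"][:,:,::-1]);np.savez("w1.npz",**d)
E
```

```text
t 2.15 p [ 684.8 -106.6  230.4] x az 80.84 tilt [-0.001 -0.001 -1.   ] j [-0.13  0.52  0.29  1.52 -0.15  1.12  1.6 ] F [-0.7  0.6  0.9] T [-0.007  0.015  0.027] w 85.5
tool delta [ -7.8 164.4  -5.3]
```

View pics/w1.png

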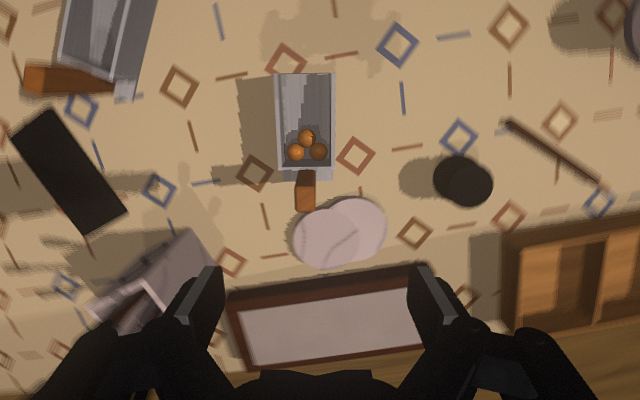

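```bash
python3 - <<'E'
from h import *
d=dict(np.load("w1.npz"));X=cloud(d);H=hsv(d)
m=(H[...,0]<16)&(H[...,1]>140)&(X[...,2]>95)&(X[...,2]<125);m[:, :285]=0;m[:,330:]=0;m[:150]=0;m[215:]=0
w=X[m];print(len(w),np.median(w,0),w.min(0),w.max(0))
# obstacles near handle
D=[dict(np.load(n+"0.npz")) for n in("scene","side")]
ex=np.array([.987,-.158]);ey=np.array([.158,.987])
for e in D:
    P=cloud(e).reshape(-1,3);r=P[:,:2]-[688.5,-115.3];a=r@ex;b=r@ey
    k=(abs(a)<55)&(abs(b)<80)&(P[:,2]>40)&~((abs(a)<16)&(abs(b)<14))
    k&=a>-5
    print(k.sum(),np.c_[a,b,P[:,2]][k][::8].round().tolist()[:20])
E
```

```text
522 [ 685.48027464 -116.52139114  109.99174778] [ 674.27027072 -125.59035533   95.16553436] [ 699.33050648 -107.49536039  112.17171283]
0 []
0 []
```

The wrist view shows all three stones at (296,152), (306,137) and (319,151), with the handle top at (306,190). Depth puts the handle at about (687, -116.5), z 110, consistent with the earlier fix. Descending.

Call:
servo_tool(commands=[-9, 0, -4, 0, 1, 0, 20, 0, 0, 1, 0, 25, 0, 0, 1, 0, 25, 0, 0, 1, 0, 25, 0, 0, 1, 0, 25, 0, 0, 1, 0, 20, 0, 0, 1, 0, 15, 0, 0, 1, 0, 10, 0, 0, 1, 0, 3, 0, 0, 1])

```text
clock: 3.2
eef_pos: [686.9, -113.8, 62.3]
orientation: [0.539, -0.538, -0.458, 0.458]
wrist_force: [-0.3, -0.1, -0.9]
gripper_width: 85.3
```

```bash
python3 - <<'E'
from st import *
show([687.5,-116.2,62])
import cv2
d=ctrl.snapshot("wrist");cv2.imwrite("pics/w2.png",d["frame"][:,:,::-1])
E
```

```text
t 3.2 p [ 686.9 -113.8   62.3] x az 80.74 tilt [-0.001 -0.    -1.   ] j [-0.09  0.7   0.24  1.63 -0.21  0.84  1.65] F [-0.3 -0.1 -0.9] T [-0.022  0.018 -0.01 ] w 85.3
tool delta [-2.3  0.3 -1. ]
```

View pics/w2.png

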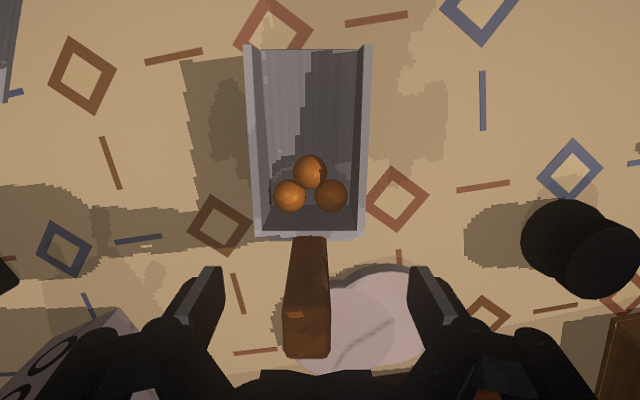

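The handle sits between the fingers at (308,300), a little left of centre. I'll shift -2.5 and close firmly.

Call:
servo_tool(commands=[-2.5, 0, -1, 0, 1, 0, 0, 0, 0, -1, 0, 0, 0, 0, -1, 0, 0, 0, 0, -1, 0, 0, 0, 0, -1, 0, 0, 0, 0, -1, 0, 0, 0, 0, -1, 0, 0, 0, 0, -1], squeeze=90)

```text
clock: 4.05
eef_pos: [688.0, -116.4, 63.4]
orientation: [-0.539, 0.539, 0.458, -0.458]
wrist_force: [-0.2, -0.7, 1.3]
gripper_width: 16.9
```

Call:
servo_tool(commands=[0, 0, 0, 0, -1, 0, 0, 0, 0, -1, 0, -3, 0, 0, -1, 0, -5, 0, 0, -1, 0, -7, 0, 0, -1, 0, 0, 0, 0, -1])

```text
clock: 4.65
eef_pos: [688.7, -116.6, 79.7]
orientation: [-0.538, 0.539, 0.459, -0.458]
wrist_force: [0.8, 0.5, -1.2]
gripper_width: 17.1
```

```bash
python3 - <<'E'
from st import *
show()
import cv2
for n in("side","wrist"):
    d=ctrl.snapshot(n);cv2.imwrite(f"pics/{n}3.png",d["frame"][:,:,::-1] if n=="wrist" else cv2.resize(d["frame"][150:280,280:440,::-1],None,fx=4,fy=4))
E
```

```text
t 4.65 p [ 688.7 -116.6   79.7] x az 80.78 tilt [ 0.002 -0.    -1.   ] j [-0.09  0.68  0.24  1.62 -0.2   0.86  1.65] F [ 0.8  0.5 -1.2] T [-0.043 -0.105  0.004] w 17.1
```

View pics/side3.png

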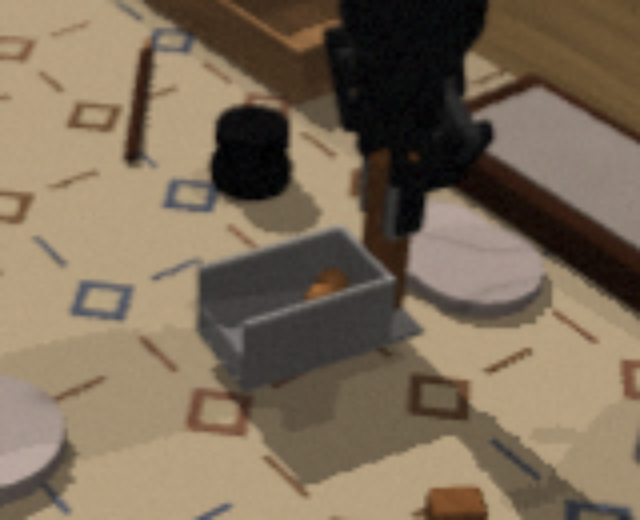

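View pics/wrist3.png

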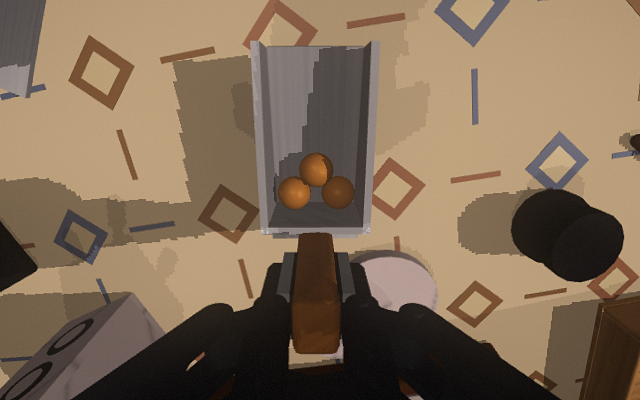

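It lifted level at 17 mm grip width, and all three stones are at the back, at (294,193), (316,170) and (338,193). Lifting higher, then carrying to the jar.

Call:
servo_tool(commands=[0, -8, 0, 0, -1, 0, -16, 0, 0, -1, 0, -24, 0, 0, -1, 0, -25, 0, 0, -1, 0, -25, 0, 0, -1, 0, -25, 0, 0, -1, 0, -25, 0, 0, -1, 0, -22, 0, 0, -1, 0, -15, 0, 0, -1, 0, -6, 0, 0, -1])

```text
clock: 5.75
eef_pos: [688.6, -116.7, 272.0]
orientation: [-0.538, 0.539, 0.459, -0.457]
wrist_force: [0.4, 0.5, -1.0]
gripper_width: 16.9
```

Call:
servo_tool(commands=[4, 0, 4, 0, -1, 9, 0, 9, 0, -1, 14, 0, 14, 0, -1, 16, 0, 16, 0, -1, 16, 0, 16, 0, -1, 16, 0, 16, 0, -1, 16, 0, 16, 0, -1, 16, 0, 16, 0, -1, 16, 0, 16, 0, -1, 16, 0, 16, 0, -1])

```text
clock: 6.75
eef_pos: [570.7, 44.7, 267.9]
orientation: [0.539, -0.538, -0.458, 0.459]
wrist_force: [0.6, -0.1, -1.9]
gripper_width: 17.0
```

Call:
servo_tool(commands=[16, 0, 16, 0, -1, 16, 0, 16, 0, -1, 16, 0, 16, 0, -1, 14, 0, 14, 0, -1, 12, 0, 12, 0, -1, 10, 0, 10, 0, -1, 7, 0, 7, 0, -1, 4, 0, 4, 0, -1, 2, 0, 2, 0, -1, 0, 0, 0, 0, -1])

```text
clock: 7.75
eef_pos: [492.7, 154.2, 269.2]
orientation: [-0.539, 0.539, 0.458, -0.458]
wrist_force: [1.2, -0.5, -1.1]
gripper_width: 16.9
```

```bash
python3 - <<'E'
from st import *
show([459.2,188.5,258])
import cv2
for n in("side","wrist","scene"):
    d=ctrl.snapshot(n);cv2.imwrite(f"pics/{n}4.png",d["frame"][:,:,::-1]);np.savez(n+"4.npz",**d)
a=[cv2.imread(f"pics/{n}4.png") for n in("side","wrist")]
cv2.imwrite("pics/c4.png",np.vstack([cv2.resize(a[0][50:250,100:420],(480,300)),cv2.resize(a[1],(480,300))]))
E
```

```text
t 7.75 p [492.7 154.2 269.2] x az 80.77 tilt [-0. -0. -1.] j [-0.57  0.18  0.17  1.89 -0.03  1.07  1.02] F [ 1.2 -0.5 -1.1] T [-0.016 -0.081  0.008] w 16.9
tool delta [28.4 11.2 38.6]
```

View pics/c4.png

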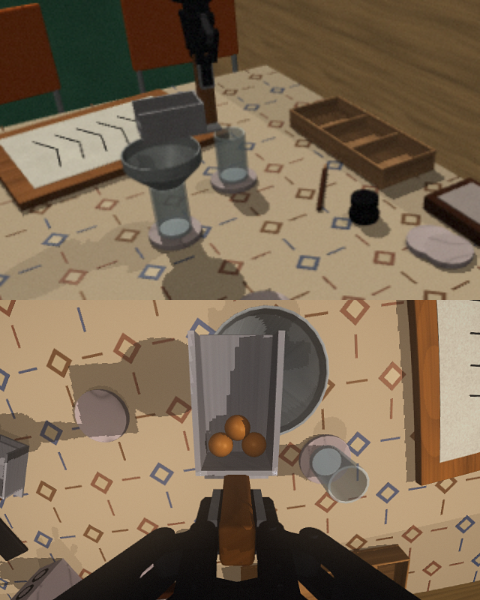

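View pics/scene4.png

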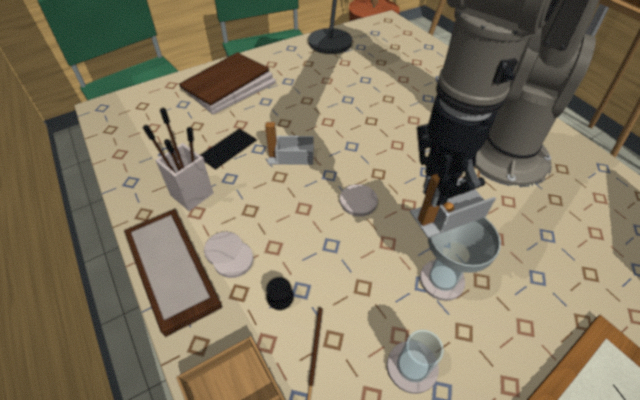

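The stones are still in the trough, at wrist (220,443), (237,427) and (255,443) in the composite. The lip is over the funnel edge and the jar hasn't moved. I'll make the last approach, then ease the grip so the scoop sags about the jaw axis.

Call:
servo_tool(commands=[4, 1, 5, 0, -1, 7, 2, 9, 0, -1, 7, 3, 10, 0, -1, 6, 3, 8, 0, -1, 3, 2, 4, 0, -1, 1, 0, 2, 0, -1, 0, 0, 0, 0, -1])

```text
clock: 8.6
eef_pos: [459.5, 188.3, 258.3]
orientation: [-0.538, 0.538, 0.458, -0.458]
wrist_force: [-0.4, -0.0, -1.0]
gripper_width: 16.8
```

Call:
servo_tool(commands=[0, 0, 0, 0, -1, 0, 0, 0, 0, -1], squeeze=40)

```text
clock: 8.8
eef_pos: [460.0, 187.8, 258.4]
orientation: [-0.539, 0.539, 0.458, -0.458]
wrist_force: [0.1, 0.9, -1.0]
gripper_width: 17.2
```

```bash
cat > look.py <<'E'
import sys
from st import *
import cv2
tag=sys.argv[1]
show([459.2,188.5,258])
a={}
for n in("side","wrist","scene"):
    d=ctrl.snapshot(n);np.savez(n+tag+".npz",**d);a[n]=np.ascontiguousarray(d["frame"][:,:,::-1])
cv2.imwrite(f"pics/c{tag}.png",np.vstack([np.hstack([cv2.resize(a["side"][60:240,130:330],(400,360)),cv2.resize(a["scene"][130:310,380:580],(400,360))]),cv2.resize(a["wrist"],(384,240)) if 0 else np.hstack([cv2.resize(a["wrist"],(384,240)),np.zeros((240,416,3),np.uint8)])]))
E
python3 look.py 5
```

```text
t 8.8 p [460.  187.8 258.4] x az 80.74 tilt [ 0.  0. -1.] j [-0.63  0.15  0.13  1.95 -0.02  1.04  0.92] F [ 0.1  0.9 -1. ] T [-0.048 -0.134  0.008] w 17.2
tool delta [0.6 0.4 0.9]
```

View pics/c5.png

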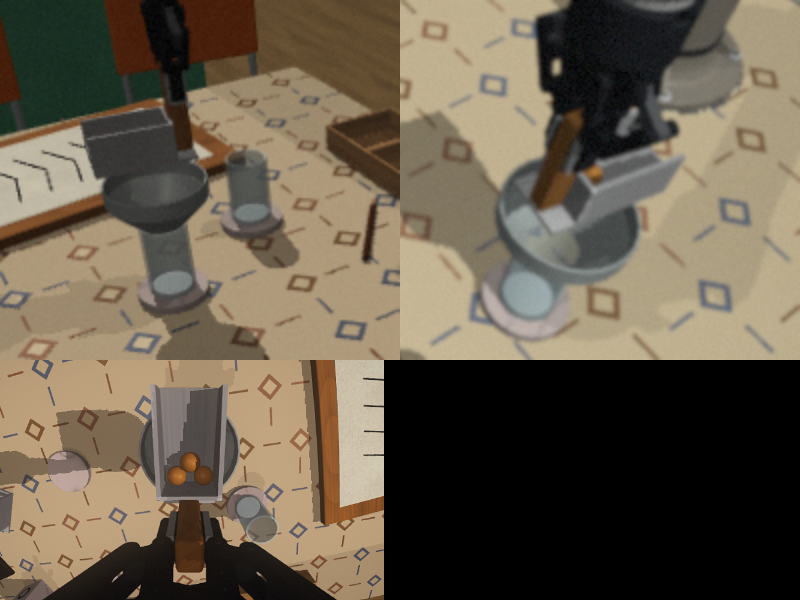

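The scoop is held level over the funnel and centred, with all three stones in the trough and lip corners at wrist (153,385) and (227,385). No sag yet at 40 N, so I'll ease to 20 N.

Call:
servo_tool(commands=[0, 0, 0, 0, -1, 0, 0, 0, 0, -1, 0, 0, 0, 0, -1], squeeze=20)

```text
clock: 9.25
eef_pos: [459.7, 188.1, 258.3]
orientation: [-0.539, 0.539, 0.458, -0.458]
wrist_force: [0.5, -0.6, -1.8]
gripper_width: 17.1
```

```bash
python3 look.py 6
```

```text
t 9.25 p [459.7 188.1 258.3] x az 80.78 tilt [ 0. -0. -1.] j [-0.63  0.15  0.13  1.95 -0.02  1.04  0.92] F [ 0.5 -0.6 -1.8] T [ 0.011 -0.063  0.013] w 17.1
tool delta [0.4 0.3 0.5]
```

View pics/c6.png

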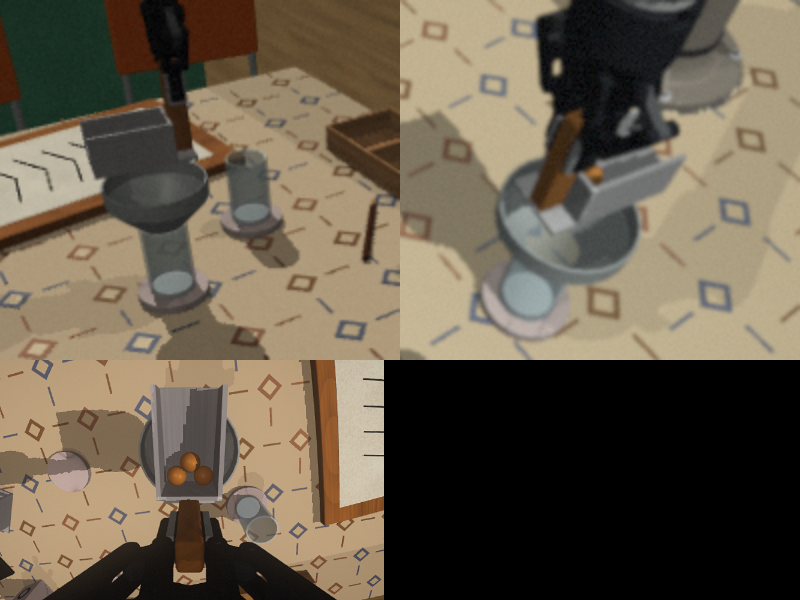

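No sag at 20 N either. I'll try easing the fingers by commanding an opening just below the handle width, in small steps, watching the scoop each time.

Call:
servo_tool(commands=[0, 0, 0, 0, -0.7, 0, 0, 0, 0, -0.66, 0, 0, 0, 0, -0.64, 0, 0, 0, 0, -0.63])

```text
clock: 9.8
eef_pos: [459.6, 188.1, 258.3]
orientation: [0.539, -0.539, -0.458, 0.458]
wrist_force: [0.1, -1.1, -1.5]
gripper_width: 17.3
```

```bash
cat > lw.py <<'E'
import sys
from st import *
import cv2
tag=sys.argv[1];show()
a=[np.ascontiguousarray(ctrl.snapshot(n)["frame"][:,:,::-1]) for n in("side","wrist")]
cv2.imwrite(f"pics/l{tag}.png",np.hstack([cv2.resize(a[0][60:240,130:330],(330,297)),cv2.resize(a[1],(470,297))]))
E
python3 lw.py 7
```

```text
t 9.8 p [459.6 188.1 258.3] x az 80.79 tilt [-0.  0. -1.] j [-0.63  0.15  0.13  1.95 -0.02  1.04  0.92] F [ 0.1 -1.1 -1.5] T [-0.068 -0.032  0.044] w 17.3
```

View pics/l7.png

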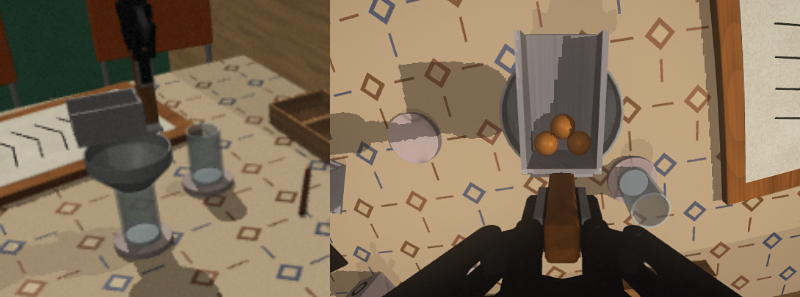

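Call:
servo_tool(commands=[0, 0, 0, 0, -0.62, 0, 0, 0, 0, -0.61])

```text
clock: 10.1
eef_pos: [459.7, 188.1, 258.3]
orientation: [0.539, -0.539, -0.458, 0.458]
wrist_force: [-0.4, 0.1, -1.3]
gripper_width: 16.9
```

```bash
python3 lw.py 8
```

```text
t 10.1 p [459.7 188.1 258.3] x az 80.79 tilt [-0.  0. -1.] j [-0.63  0.15  0.13  1.95 -0.02  1.04  0.92] F [-0.4  0.1 -1.3] T [-0.009 -0.078  0.032] w 16.9
```

View pics/l8.png

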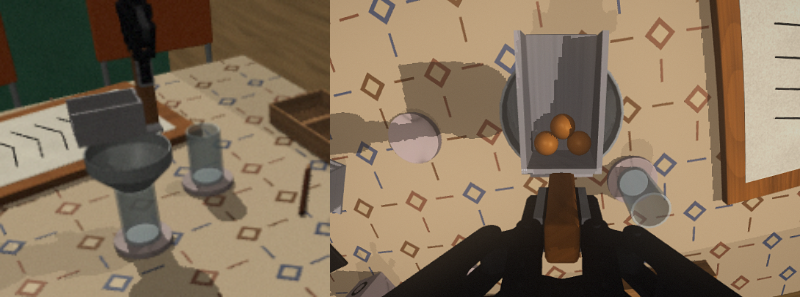

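Easing the opening doesn't reduce the grip, so the scoop won't sag in this grasp. I need to learn how strongly it resists pivoting, and a low sideways push is the safe way to find out. First I'll measure the other objects nearby.

```bash
python3 - <<'E'
from h import *
c=np.array([422.7,194.4]);ex=np.array([.987,-.158]);ey=np.array([.158,.987])
D=dict(np.load("scene0.npz"));X=cloud(D);
lab=(X[...,2]>8)&(X[...,2]<300)&(X[...,0]>300)
n,l,s,cen=cv2.connectedComponentsWithStats(lab.astype(np.uint8))
for i in range(1,n):
    if s[i,4]<60: continue
    P=X[l==i];print(i,cen[i].round(),s[i,4],"xy lo/hi",np.percentile(P,3,axis=0).round(),np.percentile(P,97,axis=0).round())
E
```

```text
2 [73.  9.] 1329 xy lo/hi [  692. -1493.    10.] [  978. -1454.   102.]
3 [227.  81.] 3167 xy lo/hi [ 411. -742.   12.] [ 649. -568.   50.]
4 [192. 162.] 3798 xy lo/hi [ 589. -428.    8.] [ 823. -254.  213.]
5 [289. 146.] 1299 xy lo/hi [ 457. -323.   11.] [ 562. -237.  108.]
6 [358. 199.] 897 xy lo/hi [ 411. -107.   11.] [490. -29.  16.]
7 [276. 215.] 1719 xy lo/hi [ 589. -137.   11.] [700. -73. 109.]
8 [171. 272.] 6940 xy lo/hi [ 835. -241.   21.] [947.  16.  35.]
9 [458. 250.] 4925 xy lo/hi [365. 139.  11.] [482. 248. 165.]
10 [228. 254.] 1590 xy lo/hi [ 734. -141.   10.] [811. -38.  15.]
11 [279. 293.] 746 xy lo/hi [704.  34.  12.] [749.  80.  48.]
12 [314. 349.] 370 xy lo/hi [674. 121.   8.] [763. 231.  13.]
13 [416. 361.] 2641 xy lo/hi [563. 262.  11.] [629. 338. 108.]
14 [224. 366.] 1272 xy lo/hi [812. 112.  10.] [948. 225.  47.]
15 [579. 380.] 3125 xy lo/hi [303. 445.  16.] [436. 546.  22.]
```

Call:
servo_tool(commands=[0, 0, -6, 0, -1, 0, -4, -14, 0, -1, 0, -4, -20, 0, -1, 0, 0, -22, 0, -1, 0, 0, -22, 0, -1, 0, 0, -22, 0, -1, 0, 0, -18, 0, -1, 0, 5, -12, 0, -1, 0, 12, -6, 0, -1, 0, 20, -3, 0, -1], squeeze=60)

```text
clock: 11.2
eef_pos: [604.0, 164.8, 229.0]
orientation: [-0.538, 0.539, 0.459, -0.458]
wrist_force: [-1.4, -0.2, -1.7]
gripper_width: 16.9
```

Call:
servo_tool(commands=[0, 22, 0, 0, -1, 0, 24, 0, 0, -1, 0, 24, 0, 0, -1, 0, 24, 0, 0, -1, 0, 24, 0, 0, -1, 0, 18, 0, 0, -1, 0, 12, 0, 0, -1, 0, 8, 0, 0, -1, 0, 3, 0, 0, -1, 0, 0, 0, 0, -1])

```text
clock: 12.2
eef_pos: [602.9, 165.0, 70.4]
orientation: [-0.539, 0.539, 0.458, -0.458]
wrist_force: [0.7, -0.5, -1.2]
gripper_width: 17.4
```

```bash
sed -i 's/show()/c=np.array([422.7,194.4]);e=np.array([.987,-.158]);show((*(c+156*e),68))/' lw.py; python3 lw.py 9
```

```text
t 12.2 p [602.9 165.   70.4] x az 80.79 tilt [ 0.  0. -1.] j [-0.48  0.58  0.15  1.81 -0.12  0.75  1.14] F [ 0.7 -0.5 -1.2] T [-0.026 -0.113  0.008] w 17.4
tool delta [ 0.5  2.4 26.7]
```

View pics/l9.png

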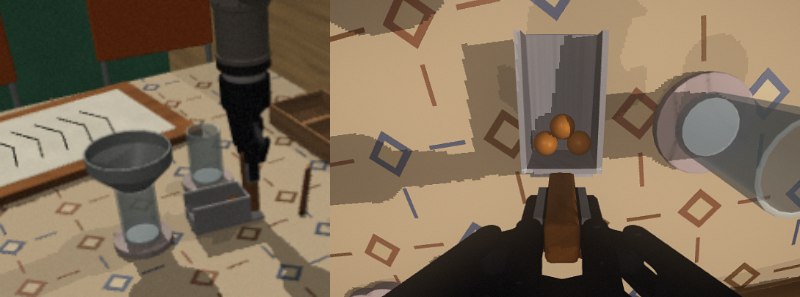

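The scoop is level, low on the near side of the jar, stones in. Approach the jar's foot, then push softly at 20 N grip.

Call:
servo_tool(commands=[0, 1, 5, 0, -1, 0, 1, 8, 0, -1, 0, 0, 8, 0, -1, 0, 0, 5, 0, -1, 0, 0, 2, 0, -1, 0, 0, 2, 0, -1, 0, 0, 2, 0, -1, 0, -1, 2, 0, -1, 0, -2, 2, 0, -1, 0, -2, 2, 0, -1], squeeze=20)

```text
clock: 13.3
eef_pos: [566.5, 170.8, 73.7]
orientation: [-0.538, 0.539, 0.459, -0.457]
wrist_force: [5.0, -0.2, -4.3]
gripper_width: 17.3
```

```bash
python3 lw.py 10
```

```text
t 13.3 p [566.5 170.8  73.7] x az 80.76 tilt [ 0.002  0.    -1.   ] j [-0.51  0.53  0.15  1.89 -0.11  0.72  1.11] F [ 5.  -0.2 -4.3] T [-0.178 -1.57  -0.042] w 17.3
tool delta [  0.6   5.8 -10.2]
```

View pics/l10.png

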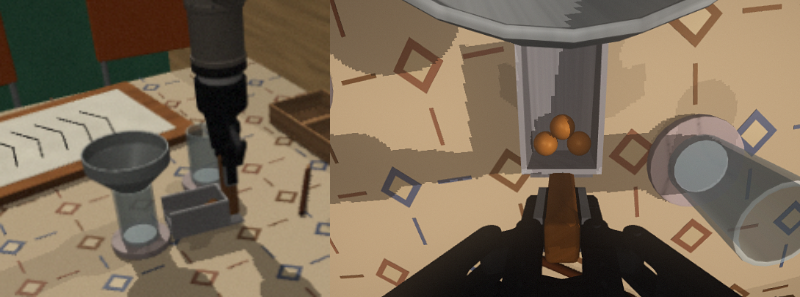

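```bash
cat > meas.py <<'E'
from st import *
from h import *
def jar(d,box=(390,180,540,310)):
    x0,y0,x1,y1=box;X=cloud(d)[y0:y1,x0:x1].reshape(-1,3)
    r=X[(X[:,2]>157)&(X[:,2]<174)]
    A=np.c_[2*r[:,:2],np.ones(len(r))];s=np.linalg.lstsq(A,(r[:,:2]**2).sum(1),rcond=None)[0]
    P=np.linalg.lstsq(np.c_[r[:,:2]-s[:2],np.ones(len(r))],r[:,2],rcond=None)[0]
    return s[:2].round(1),np.sqrt(s[2]+s[0]**2+s[1]**2).round(1),len(r),P.round(3)
def tilt(d,s,M):
    # walls' inner/outer points in the tool frame: tilt from back-wall handle line & trough floor
    X=(cloud(d)-np.array(s["eef_pos"]))@M   # tool x,y,z comps
    H=hsv(d); m=(H[...,1]<70)&(abs(X[...,0])>24)&(abs(X[...,0])<31)&(X[...,2]>10)&(X[...,2]<115)&(X[...,1]<130)&(X[...,1]>-20)
    q=X[m]
    # upper edge: min tool-y (highest) per z bin
    zs=np.arange(15,105,6);z=[];y=[]
    for a in zs:
        k=q[(q[:,2]>=a)&(q[:,2]<a+6)]
        if len(k)>5: z.append(a+3);y.append(np.percentile(k[:,1],10))
    if len(z)>4:
        p=np.polyfit(z,y,1);print("walltop tilt deg (lip down +)",np.degrees(np.arctan(p[0])).round(1),"n",len(z),"res",np.std(np.polyval(p,z)-y).round(2),"y0",p[1].round(1))
if __name__=="__main__":
    s,M=axes();show()
    tilt(ctrl.snapshot("wrist"),s,M);print(jar(ctrl.snapshot("scene")))
E
python3 meas.py
```

```text
t 13.4 p [566.2 171.   74. ] x az 80.78 tilt [ 0.002  0.    -1.   ] j [-0.51  0.53  0.15  1.89 -0.11  0.72  1.11] F [ 4.6 -0.8 -2.5] T [-0.327 -1.28   0.112] w 16.3
walltop tilt deg (lip down +) 0.2 n 14 res 0.06 y0 14.6
(array([472.8, 192.9]), np.float64(90.2), 894, array([2.60000e-02, 9.00000e-03, 1.64403e+02]))
```

Wall-top tilt is 0.2°, with the push at about 5 N. So the grip resists pivoting far more than a loose jar can push back. 

New plan: let the scoop rest on the funnel's near rim with its lip inside, ease the grip so gravity tips it there, then regrip it tilted. Backing off and rising.

Call:
servo_tool(commands=[0, 0, -5, 0, -1, 0, 0, -10, 0, -1, 0, -4, -14, 0, -1, 0, -12, -10, 0, -1, 0, -24, -4, 0, -1, 0, -28, 0, 0, -1, 0, -28, 0, 0, -1, 0, -28, 0, 0, -1, 0, -28, 0, 0, -1, 0, -20, 0, 0, -1], squeeze=60)

```text
clock: 14.5
eef_pos: [607.8, 164.2, 246.8]
orientation: [0.539, -0.538, -0.458, 0.458]
wrist_force: [1.2, -0.5, -2.1]
gripper_width: 17.0
```

Call:
servo_tool(commands=[0, -12, 0, 0, -1, 0, -6, 0, 0, -1, 0, 0, 0, 0, -1])

```text
clock: 14.8
eef_pos: [607.7, 164.1, 263.2]
orientation: [0.539, -0.538, -0.458, 0.458]
wrist_force: [0.1, 0.1, -1.7]
gripper_width: 16.8
```

```bash
python3 - <<'E'
from meas import *
from h import *
s,M=axes();show()
d=ctrl.snapshot("wrist");tilt(d,s,M)
cv2.imwrite("pics/w11.png",d["frame"][:,:,::-1])
for n,box in(("scene",(400,190,540,310)),("side",(165,125,250,225))):
    e=ctrl.snapshot(n);cv2.imwrite(f"pics/{n}11.png",e["frame"][:,:,::-1])
    x0,y0,x1,y1=box;X=cloud(e)[y0:y1,x0:x1].reshape(-1,3)
    r=X[(X[:,2]>157)&(X[:,2]<172)&(np.hypot(X[:,0]-420,X[:,1]-195)<78)]
    for _ in range(4):
        A=np.c_[2*r[:,:2],np.ones(len(r))];q=np.linalg.lstsq(A,(r[:,:2]**2).sum(1),rcond=None)[0]
        R_=np.hypot(*(r[:,:2]-q[:2]).T);rr=np.sqrt(q[2]+q[0]**2+q[1]**2);r=r[abs(R_-rr)<5]
    print(n,q[:2],rr,len(r))
E
```

```text
t 14.8 p [607.7 164.1 263.2] x az 80.79 tilt [-0.001  0.    -1.   ] j [-0.5   0.38  0.19  1.64 -0.08  1.13  1.11] F [ 0.1  0.1 -1.7] T [-0.028 -0.015  0.019] w 16.8
walltop tilt deg (lip down +) -0.1 n 15 res 0.09 y0 14.7
scene [418.99902299 196.03295089] 60.46646736922253 612
side [417.41345945 194.13425309] 60.24624955751784 455
```

View pics/scene11.png

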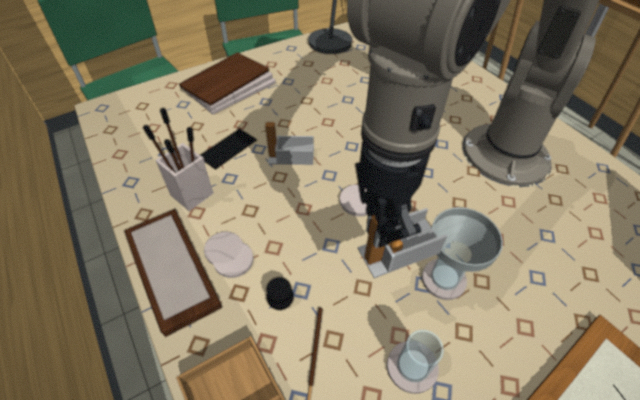

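The jar slid about 4 mm, to roughly (418.2, 195.1). It is still upright, the fitted rim radius is still 60, and the scoop is level with its stones. Moving so the near rim sits under the trough about 21 mm ahead of the handle, lip inside the funnel.

Call:
servo_tool(commands=[0, 0, 6, 0, -1, 0, 0, 13, 0, -1, 0.7, 0, 18, 0, -1, 0, 0, 20, 0, -1, 0, 2, 20, 0, -1, 0, 5, 17, 0, -1, 0, 7, 13, 0, -1, 0, 7, 8, 0, -1, 0, 6, 4, 0, -1, 0, 3, 0, 0, -1])

```text
clock: 15.95
eef_pos: [489.6, 183.9, 232.6]
orientation: [0.539, -0.538, -0.458, 0.459]
wrist_force: [-0.4, 0.2, -1.9]
gripper_width: 16.9
```

```bash
python3 - <<'E'
from st import *
show([490.3,183.6,229])
E
```

```text
t 15.95 p [489.6 183.9 232.6] x az 80.82 tilt [-0.001 -0.    -1.   ] j [-0.61  0.22  0.15  1.92 -0.04  1.    0.97] F [-0.4  0.2 -1.9] T [-0.03  -0.027 -0.07 ] w 16.9
tool delta [-0.1  3.6 -0.7]
```

Call:
servo_tool(commands=[0, 1.5, 0, 0, -1, 0, 1, 0, 0, -1, 0, 1, 0, 0, -1, 0, 0.5, 0, 0, -1, 0, 0, 0, 0, -1], squeeze=30)

```text
clock: 16.45
eef_pos: [490.5, 183.8, 229.3]
orientation: [-0.539, 0.539, 0.458, -0.458]
wrist_force: [-0.4, -0.2, -2.3]
gripper_width: 17.3
```

```bash
python3 lw.py 12;
```

```text
t 16.45 p [490.5 183.8 229.3] x az 80.77 tilt [ 0.  0. -1.] j [-0.61  0.23  0.15  1.93 -0.04  0.99  0.97] F [-0.4 -0.2 -2.3] T [ 0.011 -0.06   0.011] w 17.3
tool delta [-1.000e-01  1.613e+02 -8.730e+01]
```

View pics/l12.png

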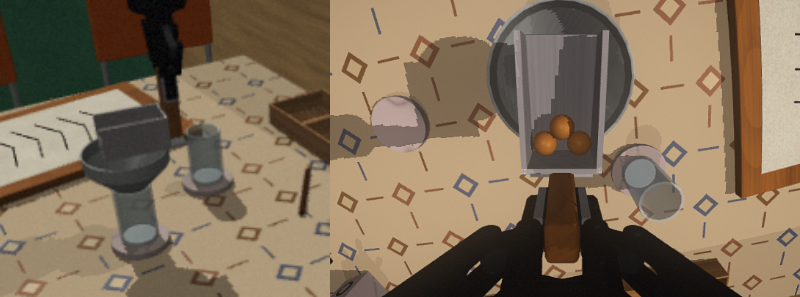

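The lip corners are inside the funnel and the scoop is laterally centred on it (x about 560 for both). It isn't touching yet, so I'll lower until the force shows contact.

Call:
servo_tool(commands=[0, 1, 0, 0, -1, 0, 1, 0, 0, -1, 0, 0, 0, 0, -1])

```text
clock: 16.85
eef_pos: [490.9, 184.0, 228.2]
orientation: [-0.539, 0.539, 0.459, -0.458]
wrist_force: [-1.3, -0.9, 5.7]
gripper_width: 16.7
```

Call:
servo_tool(commands=[0, 1, 0, 0, -1, 0, 1, 0, 0, -1, 0, 0, 0, 0, -1])

```text
clock: 17.15
eef_pos: [492.5, 184.2, 227.9]
orientation: [-0.538, 0.539, 0.46, -0.456]
wrist_force: [-0.7, -2.7, 13.6]
gripper_width: 17.0
```

Contact at TCP z about 228. Relaxing to a light touch, then a short release pulse.

Call:
servo_tool(commands=[0, -2, 0, 0, -1, 0, -0.7, 0, 0, -1, 0, 0, 0, 0, -1], squeeze=20)

```text
clock: 17.45
eef_pos: [490.7, 184.0, 228.3]
orientation: [-0.538, 0.539, 0.459, -0.458]
wrist_force: [-0.0, 0.1, 2.7]
gripper_width: 17.1
```

Call:
servo_tool(commands=[0, 0, 0, 0, -0.55, 0, 0, 0, 0, -1, 0, 0, 0, 0, -1], squeeze=20)

```text
clock: 17.75
eef_pos: [490.0, 183.8, 227.6]
orientation: [0.539, -0.538, -0.458, 0.459]
wrist_force: [-0.6, -0.0, 0.7]
gripper_width: 17.1
```

```bash
cat > both.py <<'E'
import sys
from meas import *
tag=sys.argv[1];s,M=axes();show()
a={n:ctrl.snapshot(n) for n in("side","wrist","scene")}
tilt(a["wrist"],s,M)
f={n:np.ascontiguousarray(a[n]["frame"][:,:,::-1]) for n in a}
cv2.imwrite(f"pics/b{tag}.png",np.vstack([np.hstack([cv2.resize(f["side"][60:240,130:330],(400,360)),cv2.resize(f["scene"][130:310,380:580],(400,360))]),cv2.resize(f["wrist"][:, 100:580],(800,667))[:240]]))
for n in a: np.savez(f"{n}_{tag}.npz",**a[n])
E
python3 both.py 13
```

```text
t 17.75 p [490.  183.8 227.6] x az 80.8 tilt [-0.001 -0.    -1.   ] j [-0.61  0.23  0.15  1.93 -0.04  0.99  0.97] F [-0.6 -0.   0.7] T [0.017 0.135 0.018] w 17.1
walltop tilt deg (lip down +) 7.8 n 15 res 8.13 y0 17.7
```

View pics/b13.png

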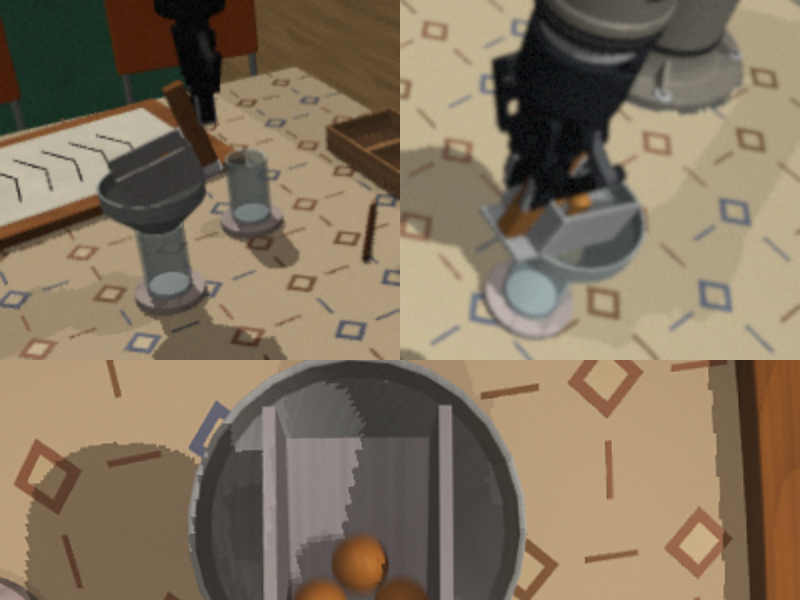

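The pulse worked: the scoop pivoted lip-down by very roughly 25–30°, stones still at the back, and it is gripped again. Measuring the tilt from the handle and walls.

```bash
cat > tl.py <<'E'
from h import *
from st import *
def tilt2(d,s,M):
    X=(cloud(d)-np.array(s["eef_pos"]))@M;H=hsv(d)
    # floor of the trough: |x|<22, grey, not stones
    for nm,lo,hi,c in(("floor",-20,20,-11),):
        m=(H[...,1]<70)&(X[...,0]>lo)&(X[...,0]<hi)&(X[...,2]>0)&(X[...,2]<110)&(X[...,1]<100)
        q=X[m]
        if len(q)<50: print("few",len(q));return
        best=None
        rng=np.random.default_rng(0)
        for _ in range(300):
            a,b=q[rng.integers(len(q),size=2)]
            if abs(a[2]-b[2])<10: continue
            k=(b[1]-a[1])/(b[2]-a[2]);i=abs(q[:,1]-a[1]-k*(q[:,2]-a[2]))<1.2
            if best is None or i.sum()>best.sum(): best=i
        p=np.polyfit(q[best][:,2],q[best][:,1],1)
        print(nm,"tilt of scoop",(np.degrees(np.arctan(p[0]))+11).round(1),best.sum(),len(q),"z",q[best][:,2].min().round(),q[best][:,2].max().round(),"y at z=60",np.polyval(p,60).round(1))
if __name__=="__main__":
    import sys
    s,M=axes();tilt2(dict(np.load(sys.argv[1])),s,M)
E
python3 tl.py wrist_13.npz; python3 tl.py wrist4.npz
```

```text
floor tilt of scoop 15.9 7138 13697 z 0.0 109.0 y at z=60 59.1
floor tilt of scoop -0.1 3312 11925 z 7.0 98.0 y at z=60 5.1
```

```bash
python3 - <<'E'
from h import *
from st import *
s,M=axes()
d=dict(np.load("wrist_13.npz"));X=(cloud(d)-np.array(s["eef_pos"]))@M
for v in range(230,400,10): print(v,[X[v,u].round(0).tolist() for u in (265,300,330,364)]) if 0 else None
for u in(262,290,363,366):
    print(u,[(v,*X[v,u].round(0)) for v in range(30,160,12)])
E
```

```text
262 [(30, np.float64(-28.0), np.float64(40.0), np.float64(114.0)), (42, np.float64(-28.0), np.float64(39.0), np.float64(108.0)), (54, np.float64(-28.0), np.float64(37.0), np.float64(102.0)), (66, np.float64(-28.0), np.float64(35.0), np.float64(96.0)), (78, np.float64(-27.0), np.float64(32.0), np.float64(90.0)), (90, np.float64(-27.0), np.float64(31.0), np.float64(84.0)), (102, np.float64(-28.0), np.float64(31.0), np.float64(78.0)), (114, np.float64(-28.0), np.float64(28.0), np.float64(72.0)), (126, np.float64(-27.0), np.float64(26.0), np.float64(67.0)), (138, np.float64(-28.0), np.float64(24.0), np.float64(61.0)), (150, np.float64(-28.0), np.float64(23.0), np.float64(55.0))]
290 [(30, np.float64(-17.0), np.float64(91.0), np.float64(122.0)), (42, np.float64(-17.0), np.float64(97.0), np.float64(115.0)), (54, np.float64(-15.0), np.float64(64.0), np.float64(105.0)), (66, np.float64(-15.0), np.float64(63.0), np.float64(98.0)), (78, np.float64(-15.0), np.float64(61.0), np.float64(91.0)), (90, np.float64(-15.0), np.float64(60.0), np.float64(84.0)), (102, np.float64(-16.0), np.float64(60.0),
[... 913 characters left out ...]
4(25.0), np.float64(55.0))]
366 [(30, np.float64(25.0), np.float64(40.0), np.float64(114.0)), (42, np.float64(25.0), np.float64(37.0), np.float64(108.0)), (54, np.float64(25.0), np.float64(36.0), np.float64(102.0)), (66, np.float64(25.0), np.float64(34.0), np.float64(96.0)), (78, np.float64(26.0), np.float64(34.0), np.float64(90.0)), (90, np.float64(25.0), np.float64(31.0), np.float64(84.0)), (102, np.float64(25.0), np.float64(28.0), np.float64(78.0)), (114, np.float64(26.0), np.float64(28.0), np.float64(72.0)), (126, np.float64(26.0), np.float64(26.0), np.float64(67.0)), (138, np.float64(25.0), np.float64(24.0), np.float64(61.0)), (150, np.float64(26.0), np.float64(23.0), np.float64(55.0))]
```

The walls slope 16° lip-down with the stones still in. It was caught mid-tilt, so the pulse can be metered. Another pulse.

Call:
servo_tool(commands=[0, 0, 0, 0, -0.55, 0, 0, 0, 0, -1, 0, 0, 0, 0, -1])

```text
clock: 18.2
eef_pos: [490.6, 183.9, 228.1]
orientation: [-0.539, 0.539, 0.458, -0.458]
wrist_force: [-0.7, 0.3, -0.1]
gripper_width: 0.1
```

```bash
cat > tl.py <<'E'
from h import *
from st import *
def tilt2(d,s,M):
    X=(cloud(d)-np.array(s["eef_pos"]))@M;H=hsv(d);out=[]
    for u in(259,261,263,365,367,369):
        q=X[20:165,u];k=(abs(q[:,0])>22)&(abs(q[:,0])<32)&(q[:,1]<95)&(q[:,2]<125)
        q=q[k]
        if len(q)<30: continue
        p=np.polyfit(q[:,2],q[:,1],1)
        for _ in range(3):
            r=q[:,1]-np.polyval(p,q[:,2]);kk=abs(r)<max(1.5,1.5*np.std(r));p=np.polyfit(q[kk][:,2],q[kk][:,1],1)
        out.append((u,np.degrees(np.arctan(p[0])).round(1),int(kk.sum()),np.polyval(p,60).round(1)))
    print("walls",out)
E
sed -i 's/^from meas import \*/from meas import *\nfrom tl import tilt2/; s/^tilt(/tilt2(/' both.py; python3 both.py 14
```

```text
t 18.2 p [490.6 183.9 228.1] x az 80.78 tilt [ 0.  0. -1.] j [-0.61  0.23  0.15  1.93 -0.04  0.99  0.97] F [-0.7  0.3 -0.1] T [-0.024  0.002  0.018] w 0.1
walls [(259, np.float64(37.8), 33, np.float64(31.6)), (261, np.float64(36.4), 56, np.float64(31.7)), (263, np.float64(37.4), 71, np.float64(31.6)), (365, np.float64(38.3), 101, np.float64(32.8)), (367, np.float64(33.6), 42, np.float64(32.5))]
```

View pics/b14.png

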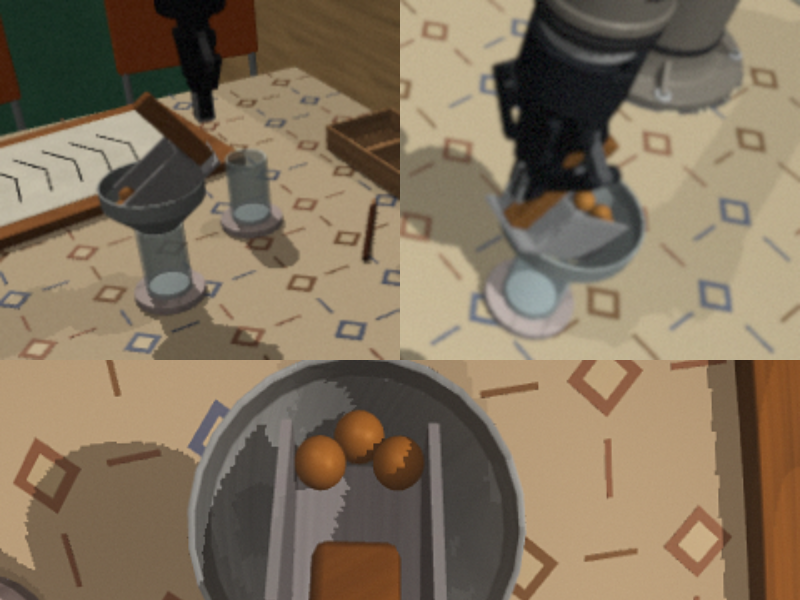

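The scoop now rests by itself in the funnel at about 37°, with the handle leaning forward out of the fingers. The stones have rolled to the lip, around (320–400, 435–465). The jar is upright. I'll open the fingers and let it settle.

Call:
servo_tool(commands=[0, 0, 0, 0, -0.4, 0, 0, 0, 0, -0.2, 0, 0, 0, 0, -0.2, 0, 0, 0, 0, -0.2])

```text
clock: 18.75
eef_pos: [490.4, 183.8, 228.0]
orientation: [-0.539, 0.539, 0.458, -0.458]
wrist_force: [-0.2, 0.1, -0.4]
gripper_width: 34.2
```

```bash
python3 both.py 15; python3 - <<'E'
from h import *
from st import *
s,M=axes()
for n in("wrist","scene","side"):
    d=dict(np.load(n+"_15.npz"));X=(cloud(d)-np.array(s["eef_pos"]))@M;H=hsv(d)
    m=(H[...,0]<18)&(H[...,1]>130)&(abs(X[...,0])<40)&(X[...,2]>-30)&(X[...,2]<130)&(X[...,1]<90)&(X[...,1]>-80)
    k,l,st,c=cv2.connectedComponentsWithStats(m.astype(np.uint8))
    for i in range(1,k):
        if st[i,4]>15:
            q=X[l==i];print(n,c[i].round(),st[i,4],"tool lo",np.percentile(q,3,axis=0).round(1),"hi",np.percentile(q,97,axis=0).round(1))
E
```

```text
t 18.75 p [490.4 183.8 228. ] x az 80.78 tilt [ 0.  0. -1.] j [-0.61  0.23  0.15  1.93 -0.04  0.99  0.97] F [-0.2  0.1 -0.4] T [ 0.016 -0.062  0.011] w 34.2
walls [(259, np.float64(36.0), 32, np.float64(31.8)), (261, np.float64(35.5), 55, np.float64(31.8)), (263, np.float64(37.2), 69, np.float64(31.9)), (365, np.float64(38.0), 102, np.float64(32.7)), (367, np.float64(34.2), 45, np.float64(32.6))]
wrist [315.  56.] 2235 tool lo [-21.9  72.9  93.5] hi [ 20.9  86.5 118.1]
wrist [312. 169.] 6060 tool lo [ -9.4 -44.3   9.3] hi [ 6.8 21.1 76.4]
scene [485. 202.] 21 tool lo [  2.2 -43.3  60.5] hi [  9.4 -34.1  71. ]
scene [470. 215.] 29 tool lo [  6.6 -62.9   9.6] hi [31.2 -5.  47.6]
scene [440. 235.] 135 tool lo [-7.3 12.5 -2. ] hi [ 7.1 40.9 15.9]
scene [477. 234.] 87 tool lo [-11.3  72.7  92.4] hi [ 13.   85.5 114.5]
side [216. 123.] 448 tool lo [-12.3 -42.8   6.1] hi [ 1.6 38.6 71.6]
side [192. 157.] 33 tool lo [-1.8 72.6 95.3] hi [ 19.1  79.7 112.5]
```

View pics/b15.png

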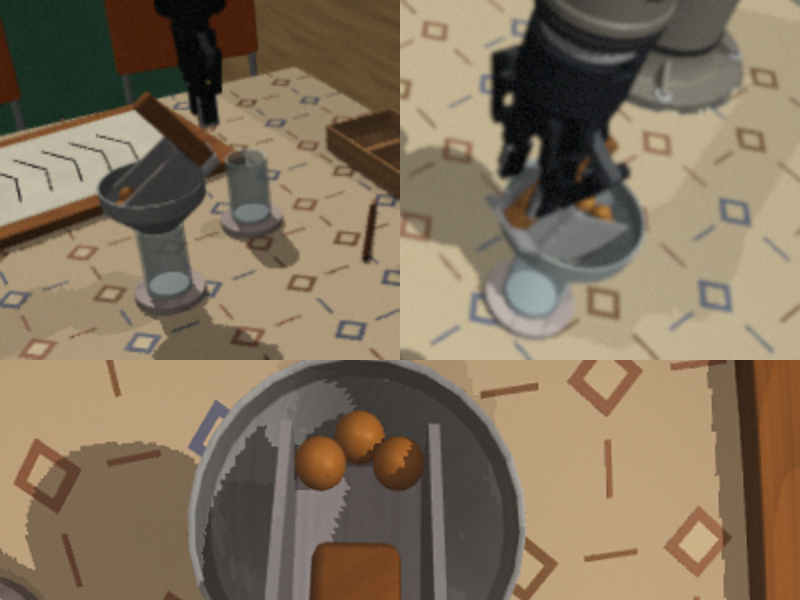

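It settled at about 37°, with the three stones at the lip against the far cone. The handle's grip zone lies about 51 mm ahead at the same height, so I'll slide forward and regrip there. The jaw axis still matches the handle's y faces.

Call:
servo_tool(commands=[-1, 0, 5, 0, -0.2, 0, 0, 10, 0, -0.2, 0, 0, 12, 0, -0.2, 0, 0, 12, 0, -0.2, 0, 0, 8, 0, -0.2, 0, 0, 4, 0, -0.2, 0, 0, 0, 0, -0.2])

```text
clock: 19.6
eef_pos: [439.3, 191.3, 228.2]
orientation: [0.538, -0.538, -0.459, 0.458]
wrist_force: [-0.4, -0.7, 0.3]
gripper_width: 34.3
```

```bash
python3 both.py 16
```

```text
t 19.6 p [439.3 191.3 228.2] x az 80.84 tilt [ 0.  0. -1.] j [-0.65  0.15  0.13  2.02 -0.02  0.97  0.89] F [-0.4 -0.7  0.3] T [-0.055 -0.011  0.009] w 34.3
walls []
```

View pics/b16.png

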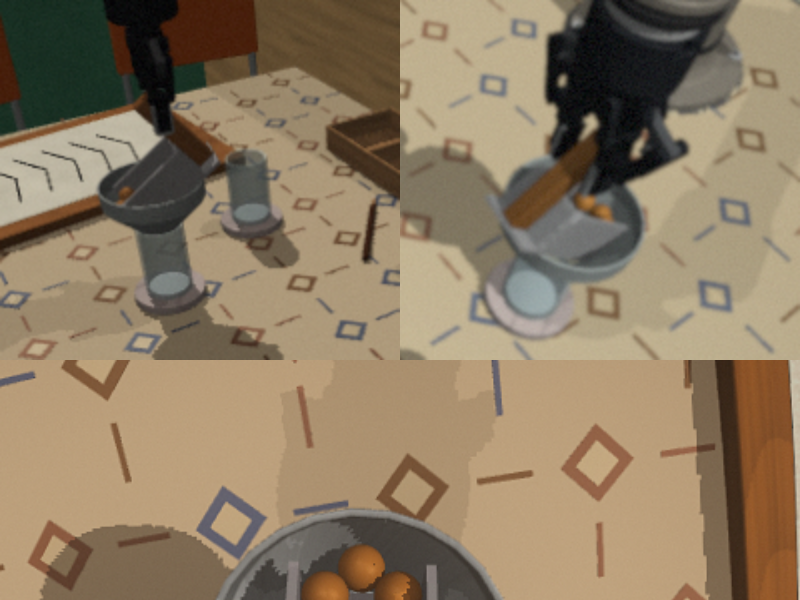

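Call:
servo_tool(commands=[0, 0, 0, 0, -1, 0, 0, 0, 0, -1, 0, 0, 0, 0, -1, 0, 0, 0, 0, -1], squeeze=40)

```text
clock: 20.15
eef_pos: [440.1, 190.8, 228.0]
orientation: [-0.539, 0.539, 0.458, -0.458]
wrist_force: [0.2, -1.2, 0.6]
gripper_width: 17.4
```

Call:
servo_tool(commands=[0, 0, 0, 0, -1, 0, -2, -2.5, 0, -1, 0, -3, -4, 0, -1, 0, -4, -5, 0, -1, 0, -3, -4, 0, -1, 0, 0, 0, 0, -1], squeeze=100)

```text
clock: 20.75
eef_pos: [456.2, 188.5, 240.6]
orientation: [-0.539, 0.539, 0.458, -0.458]
wrist_force: [0.4, -0.1, 0.1]
gripper_width: 16.8
```

```bash
python3 both.py 17
```

```text
t 20.75 p [456.2 188.5 240.6] x az 80.74 tilt [ 0.001  0.001 -1.   ] j [-0.64  0.16  0.14  1.98 -0.03  1.    0.92] F [ 0.4 -0.1  0.1] T [-0.02   0.05  -0.017] w 16.8
walls []
```

View pics/b17.png

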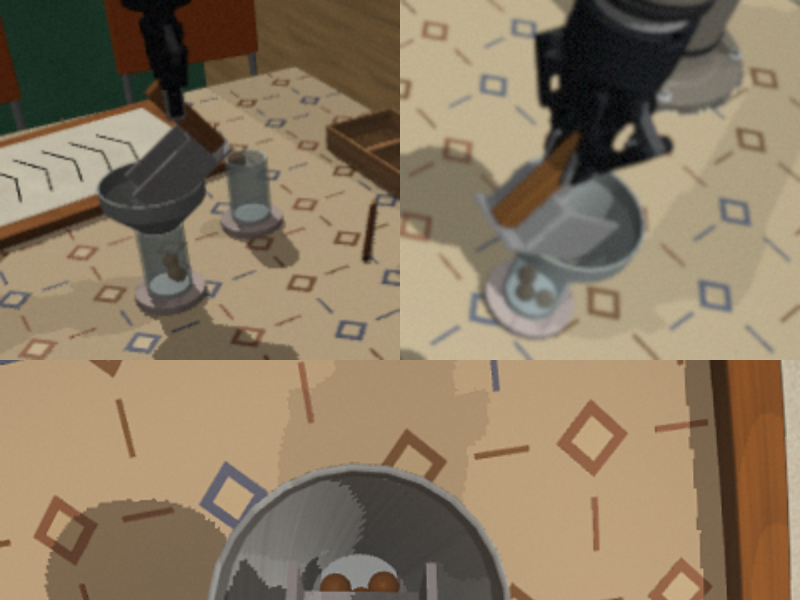

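The stones dropped through: honey-coloured shapes show in the jar in both views, scene (520–545, 270–298) and side (172,265). The scoop's trough is empty. Lifting straight out and checking the count.

Call:
servo_tool(commands=[0, -4, -1, 0, -1, 0, -8, -2, 0, -1, 0, -12, -2, 0, -1, 0, -15, 0, 0, -1, 0, -15, 0, 0, -1, 0, -12, 0, 0, -1, -3, -8, -5, 0, -1, -8, -4, -12, 0, -1, -14, 0, -18, 0, -1, -18, 0, -20, 0, -1])

```text
clock: 21.9
eef_pos: [508.1, 136.4, 318.4]
orientation: [0.538, -0.538, -0.459, 0.459]
wrist_force: [0.2, 0.1, -0.8]
gripper_width: 17.0
```

Call:
servo_tool(commands=[-20, 0, -20, 0, -1, -22, 0, -22, 0, -1, -22, 0, -22, 0, -1, -22, 0, -22, 0, -1, -22, 0, -22, 0, -1, -22, 0, -22, 0, -1, -22, 0, -22, 0, -1, -22, 0, -22, 0, -1, -18, 0, -18, 0, -1, -10, 0, -10, 0, -1])

```text
clock: 22.9
eef_pos: [675.2, -98.2, 317.7]
orientation: [-0.539, 0.539, 0.457, -0.458]
wrist_force: [-0.0, -0.3, -1.1]
gripper_width: 16.3
```

```bash
python3 - <<'E'
from meas import *
s,M=axes();show([688,-116,150])
a={n:ctrl.snapshot(n) for n in("side","wrist","scene")}
f={n:np.ascontiguousarray(a[n]["frame"][:,:,::-1]) for n in a}
cv2.imwrite("pics/b18.png",np.vstack([np.hstack([cv2.resize(f["side"][100:240,130:270],(400,360),interpolation=cv2.INTER_CUBIC),cv2.resize(f["scene"][180:310,400:530],(400,360),interpolation=cv2.INTER_CUBIC)]),np.hstack([cv2.resize(f["side"],(400,240)),cv2.resize(f["scene"],(400,240))])]))
cv2.imwrite("pics/w18.png",f["wrist"])
for n in a: np.savez(f"{n}_18.npz",**a[n])
E
```

```text
t 22.9 p [675.2 -98.2 317.7] x az 80.64 tilt [-0.001 -0.001 -1.   ] j [-0.18  0.44  0.34  1.45 -0.15  1.28  1.58] F [-0.  -0.3 -1.1] T [ 0.008 -0.031 -0.017] w 16.3
tool delta [-15.2 167.7 -15.6]
```

View pics/b18.png

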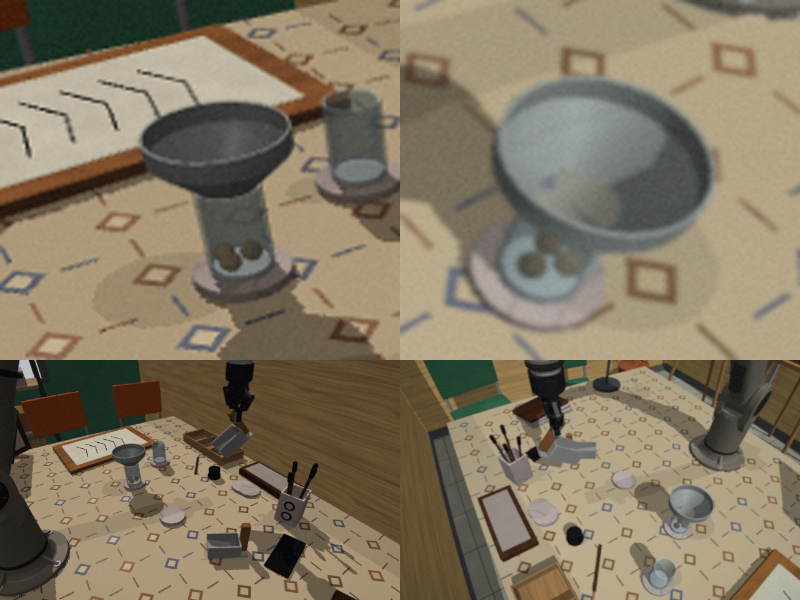

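View pics/w18.png

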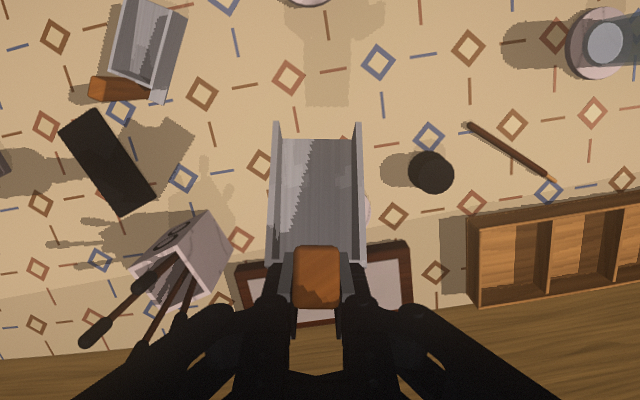

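All three stones are on the jar floor, at scene crop (548,240), (530,265) and (570,262). The jar is upright and the trough is empty.

To set the scoop down, I'll touch the lip corner to the table at the original spot, then swing the handle back and down around it so it pivots flat. Descending first.

Call:
servo_tool(commands=[-3, 6, 8, 0, -1, -5, 14, 14, 0, -1, -5, 20, 14, 0, -1, -3, 25, 12, 0, -1, 0, 28, 6, 0, -1, 0, 28, 2, 0, -1, 0, 28, 0, 0, -1, 0, 20, 0, 0, -1, 0, 12, 0, 0, -1, 0, 4, 0, 0, -1])

```text
clock: 24.05
eef_pos: [615.5, -100.9, 132.0]
orientation: [0.539, -0.538, -0.458, 0.459]
wrist_force: [-0.6, -0.0, -1.2]
gripper_width: 16.6
```

```bash
python3 - <<'E'
from meas import *
s,M=axes();show([617,-105,120])
f=ctrl.snapshot("side")["frame"][:,:,::-1]
cv2.imwrite("pics/s19.png",cv2.resize(f[130:290,270:450],None,fx=4,fy=4))
d=ctrl.snapshot("wrist");X=(cloud(d)-np.array(s["eef_pos"]))@M
for u in(269,271,273,358,360,362):
    q=X[120:260,u];k=(abs(q[:,0])>22)&(abs(q[:,0])<32)&(q[:,1]<120);q=q[k]
    if len(q)>25: print(u,np.degrees(np.arctan(np.polyfit(q[:,2],q[:,1],1)[0])).round(1),len(q),q.min(0).round(),q.max(0).round())
E
```

```text
t 24.05 p [ 615.5 -100.9  132. ] x az 80.87 tilt [-0.002  0.001 -1.   ] j [-0.16  0.51  0.29  1.79 -0.19  0.87  1.64] F [-0.6 -0.  -1.2] T [ 0.013 -0.009  0.024] w 16.6
tool delta [-3.8 12.  -2.2]
269 36.8 85 [-29.  20.  -7.] [-27.  51.  34.]
271 37.3 115 [-29.  20.  -7.] [-26.  66.  52.]
273 33.6 140 [-28.  20. -11.] [-25.  75.  65.]
358 33.8 139 [ 24.  26. -11.] [27. 75. 64.]
360 37.2 136 [25. 20. -7.] [29. 75. 64.]
362 37.4 121 [26. 20. -7.] [29. 67. 54.]
```

View pics/s19.png

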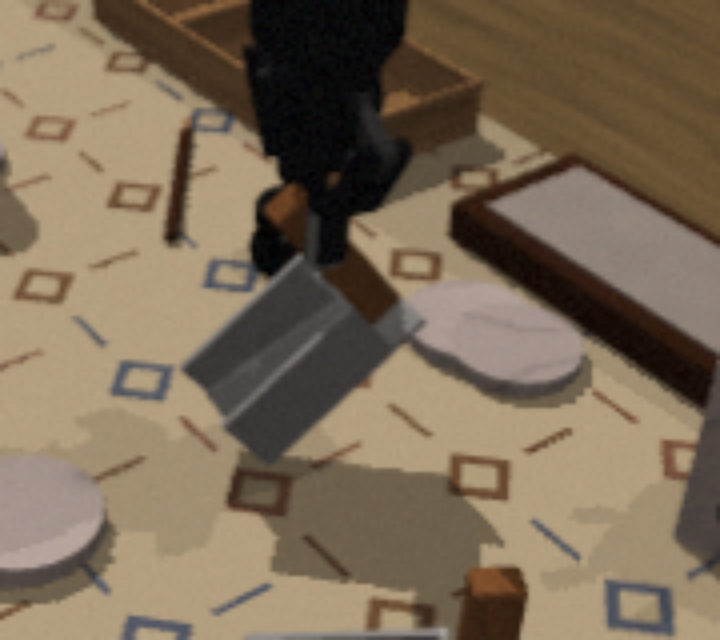

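Tilt in the grip is 37.2°, and the front corner should reach the table at about TCP z 113. Touch down, then pivot it flat with a light grip.

Call:
servo_tool(commands=[-2, 8, 0, 0, -1, 0, 6, 0, 0, -1, 0, 3, 0, 0, -1, 0, 2, 0, 0, -1, 0, 1, -1, 0, -1, 0, 2, -3, 0, -1, 0, 2, -4, 0, -1], squeeze=20)

```text
clock: 24.85
eef_pos: [624.7, -105.2, 110.4]
orientation: [0.539, -0.538, -0.458, 0.458]
wrist_force: [-2.2, 1.2, 11.1]
gripper_width: 16.9
```

Call:
servo_tool(commands=[0, 2, -5, 0, -1, 0, 2, -5, 0, -1, 0, 2, -5, 0, -1, 0, 0, 0, 0, -1])

```text
clock: 25.25
eef_pos: [639.9, -107.6, 104.1]
orientation: [0.539, -0.538, -0.458, 0.458]
wrist_force: [-1.5, 0.5, 7.7]
gripper_width: 16.9
```

```bash
cat > t3.py <<'E'
from meas import *
import sys
s,M=axes();show()
f=ctrl.snapshot("side")["frame"][:,:,::-1]
cv2.imwrite(f"pics/s{sys.argv[1]}.png",cv2.resize(f[130:290,270:450],None,fx=3,fy=3))
d=ctrl.snapshot("wrist");X=(cloud(d)-np.array(s["eef_pos"]))@M
o=[]
for u in range(255,380,2):
    q=X[20:250,u];k=(abs(q[:,0])>24)&(abs(q[:,0])<30)&(q[:,1]<120)&(q[:,1]>-5)&(q[:,2]<110);q=q[k]
    if len(q)>40:
        p=np.polyfit(q[:,2],q[:,1],1);r=np.std(q[:,1]-np.polyval(p,q[:,2]))
        if r<1.5:o.append(np.degrees(np.arctan(p[0])).round(1))
print("tilt",o)
E
python3 t3.py 20
```

```text
t 25.25 p [ 639.9 -107.6  104.1] x az 80.79 tilt [ 0.     0.001 -1.   ] j [-0.13  0.58  0.28  1.74 -0.21  0.85  1.65] F [-1.5  0.5  7.7] T [0.404 1.11  0.002] w 16.9
tilt [np.float64(26.4), np.float64(27.1), np.float64(27.0), np.float64(26.8), np.float64(19.5), np.float64(23.1), np.float64(27.2), np.float64(27.2), np.float64(27.2)]
```

View pics/s20.png

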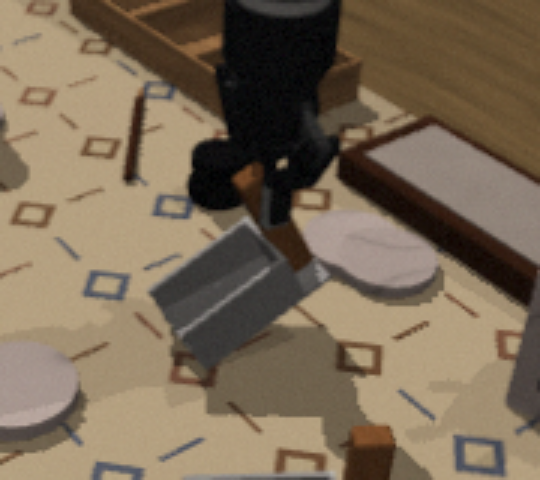

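The scoop is pivoting as planned: 27° now, at only about 8 N. Continuing along the arc.

Call:
servo_tool(commands=[0, 2.5, -5, 0, -1, 0, 2.8, -5, 0, -1, 0, 3, -5, 0, -1, 0, 3, -5, 0, -1, 0, 3.5, -5, 0, -1, 0, 3.5, -5, 0, -1, 0, 3.8, -4.5, 0, -1, 0, 0, 0, 0, -1])

```text
clock: 26.15
eef_pos: [673.7, -113.1, 81.1]
orientation: [0.539, -0.538, -0.458, 0.458]
wrist_force: [-1.2, -0.0, 2.2]
gripper_width: 16.6
```

```bash
python3 t3.py 21
```

```text
t 26.15 p [ 673.7 -113.1   81.1] x az 80.8 tilt [ 0.  0. -1.] j [-0.11  0.66  0.27  1.66 -0.22  0.85  1.66] F [-1.2 -0.   2.2] T [ 0.191  0.566 -0.086] w 16.6
tilt [np.float64(10.7), np.float64(10.5), np.float64(10.6), np.float64(10.5), np.float64(12.0), np.float64(11.9), np.float64(10.4), np.float64(10.4), np.float64(10.4), np.float64(10.7)]
```

Call:
servo_tool(commands=[0, 4, -4, 0, -1, 0, 4, -4, 0, -1, 0, 4, -4, 0, -1, 0, 3, -3, 0, -1, 0, 2.5, -2, 0, -1, 0, 0, 0, 0, -1])

```text
clock: 26.85
eef_pos: [690.1, -115.9, 63.4]
orientation: [0.539, -0.539, -0.458, 0.458]
wrist_force: [-0.8, 0.8, 3.0]
gripper_width: 16.5
```

```bash
python3 t3.py 22
```

```text
t 26.85 p [ 690.1 -115.9   63.4] x az 80.79 tilt [-0.  0. -1.] j [-0.1   0.71  0.27  1.63 -0.23  0.84  1.67] F [-0.8  0.8  3. ] T [ 0.307  0.711 -0.1  ] w 16.5
tilt [np.float64(1.1), np.float64(0.6), np.float64(0.7), np.float64(1.9), np.float64(11.9), np.float64(15.7), np.float64(16.5), np.float64(1.9), np.float64(0.7), np.float64(1.0), np.float64(0.9), np.float64(2.6)]
```

View pics/s22.png

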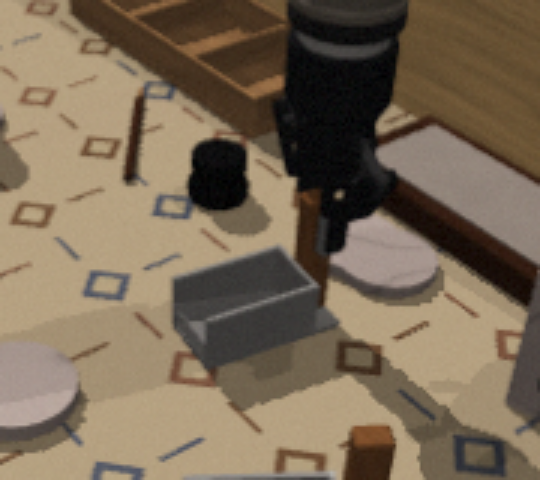

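About 0.8° left. Press down 2 mm more, then release and rise.

Call:
servo_tool(commands=[0, 1.5, -1, 0, -1, 0, 1, 0, 0, -1, 0, 0, 0, 0, -1, 0, 0, 0, 0, -1])

```text
clock: 27.35
eef_pos: [691.0, -116.1, 62.2]
orientation: [0.539, -0.538, -0.458, 0.458]
wrist_force: [-1.8, 1.2, 11.5]
gripper_width: 16.3
```

Call:
servo_tool(commands=[0, -1.5, 0, 0, -1, 0, 0, 0, 0, -0.3, 0, 0, 0, 0, 0.2, 0, 0, 0, 0, 0.6, 0, 0, 0, 0, 0.6, 0, 0, 0, 0, 0.6])

```text
clock: 27.95
eef_pos: [691.0, -116.2, 62.2]
orientation: [-0.539, 0.539, 0.458, -0.458]
wrist_force: [-0.3, -0.3, -0.1]
gripper_width: 68.2
```

Call:
servo_tool(commands=[0, -5, 0, 0, 0.6, 0, -12, 0, 0, 0.6, 0, -20, 0, 0, 0.6, 0, -25, 0, 0, 0.6, 0, -25, 0, 0, 0.6, 0, -20, 0, 0, 0.6, 0, -10, 0, 0, 0.6, 0, 0, 0, 0, 0.6])

```text
clock: 28.75
eef_pos: [692.0, -116.4, 181.7]
orientation: [-0.538, 0.539, 0.459, -0.457]
wrist_force: [0.2, 0.4, -0.6]
gripper_width: 68.5
```

```bash
python3 - <<'E'
from meas import *
s,M=axes();show()
a={n:ctrl.snapshot(n) for n in("side","wrist","scene")}
f={n:np.ascontiguousarray(a[n]["frame"][:,:,::-1]) for n in a}
cv2.imwrite("pics/b23.png",np.vstack([np.hstack([cv2.resize(f["side"][120:290,260:450],(400,350)),cv2.resize(f["scene"][180:310,400:530],(400,350),interpolation=cv2.INTER_CUBIC)]),np.hstack([cv2.resize(f["side"],(400,250)),cv2.resize(f["wrist"],(400,250))])]))
for n,(x0,y0,x1,y1) in {"scene":(235,180,330,250),"side":(310,175,405,260)}.items():
    X=cloud(a[n])[y0:y1,x0:x1];H=hsv(a[n])[y0:y1,x0:x1]
    w=X[(H[...,0]<16)&(H[...,1]>140)&(X[...,2]>52)&(X[...,2]<125)];print(n,"handle top z",np.percentile(w[:,2],97).round(1),np.median(w,0).round())
X=cloud(a["wrist"]);
o=[]
for u in range(240,390,2):
    q=X[40:260,u];l=(q[:,:2]-[690,-116])@[.158,.987];t=(q[:,:2]-[690,-116])@[-.987,.158]
    k=(abs(abs(l)-27)<3)&(q[:,2]>40)&(q[:,2]<56)&(t>15)&(t<105)
    if k.sum()>40:p=np.polyfit(t[k],q[k,2],1);o.append((np.degrees(np.arctan(p[0])).round(1),np.median(q[k,2]).round(1)))
print(o)
e=a["scene"];X=cloud(e)[190:310,400:540].reshape(-1,3);r=X[(X[:,2]>157)&(X[:,2]<172)];print("rim",np.median(r,0),np.linalg.lstsq(np.c_[r[:,:2]-[418,195],np.ones(len(r))],r[:,2],rcond=None)[0].round(3))
E
```

```text
t 28.75 p [ 692.  -116.4  181.7] x az 80.78 tilt [ 0.004 -0.    -1.   ] j [-0.13  0.58  0.31  1.55 -0.19  1.04  1.64] F [ 0.2  0.4 -0.6] T [ 0.012 -0.063 -0.026] w 68.5
scene handle top z 111.6 [ 688. -106.   92.]
side handle top z 113.1 [ 678. -121.   87.]
[(np.float64(-1.2), np.float64(48.2)), (np.float64(-0.3), np.float64(48.3)), (np.float64(-1.2), np.float64(48.1)), (np.float64(-11.3), np.float64(47.0)), (np.float64(-6.7), np.float64(47.7)), (np.float64(0.1), np.float64(48.3)), (np.float64(-0.0), np.float64(48.1))]
rim [414.72922085 203.11403722 163.70562477] [5.00000e-03 4.00000e-03 1.62768e+02]
```

View pics/b23.png

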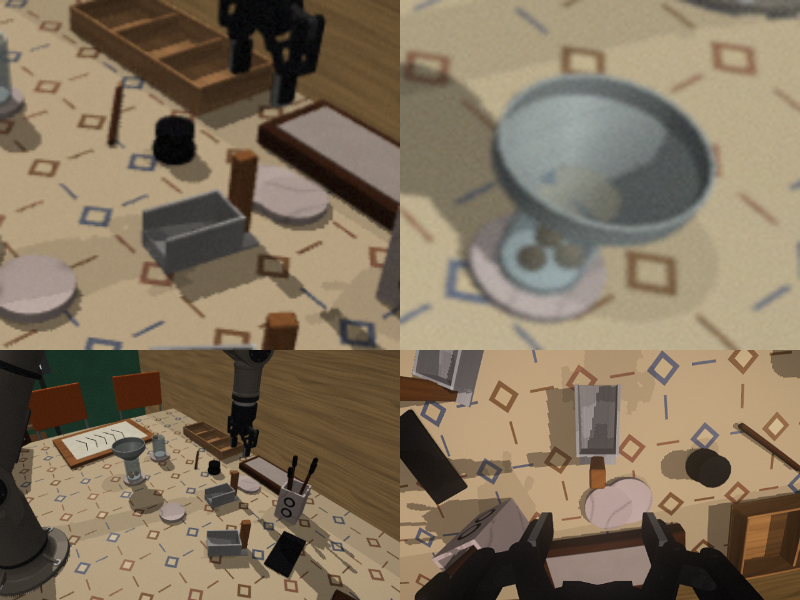

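The scoop stands flat and empty: wall tops are at 48 mm and level, and the handle top reads 112–113 mm. The three stones are in the jar, at (548,237), (532,257) and (570,256), with the jar's rim level. The gripper is clear of everything, so I'm handing in.

```bash
python3 -c "
from cell import ctrl
print(ctrl.close_job())"
```

```text
the job is handed in; nothing more can be done
None
```

The job is done and handed in at about 29 s: all three stones are in the funnel jar, and the scoop is back on the table at its original spot.

**How the stones were tipped:** The tool can only turn about its vertical axis, so I could not tilt the scoop directly. I rested it on the funnel's near rim with the lip inside and pulsed the grip open. It tipped to 16° on the first pulse. On the second it tipped to about 37° and came to rest in the funnel, out of the fingers. I regripped it tilted and drew it back, and the stones dropped through. I then pivoted the scoop flat by setting its front edge on the table and swinging the handle back and down.

**Last checks:**
- **Stones:** three are visible on the jar floor in the scene camera, and the trough is empty.
- **Jar:** it is upright, and its rim is level to within about 0.5°.
- **Scoop:** the wall tops are at 48 mm, as they should be. Most of the tilt lines read within about 1° of level. Two read -7° and -11°, which I took to be bad edge fits.
- **Gripper:** it is clear of everything, with no contact force beyond noise.

**What did not go as planned:**
- Lowering the grip to 20 N did not make the scoop sag.
- A test push of about 5 N against the jar's foot did not tilt the scoop, but it slid the jar about 4 mm. I measured the jar again before pouring.

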